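Put the hallway key cup together, from dish to bell

TASK

Build up the key holder on the round cork pad of the turntable, in this order and letting go of each piece before taking the next: the low tin dish in the middle of the pad, the tin cup upright inside the dish, the pink eraser-shaped fob into the cup (it may be dropped in from the rim), the wooden lid plug-down on the cup so that it sits fully home, and last the little chrome bell upright in the middle of the lid, so that it rings if anyone lifts it. Leave the bronze key and the padlock where they lie.

Things in the scene. Friction and masses are not known exactly. Their poses are not given: they have to be found in the camera images.
- turntable: Dark wooden turntable disc, 300 mm across, let into the red shelf; its top is 8 mm above the shelf (z = 0.008). Latched: it does not turn. Origin on its axis at shelf height. The pad, fob, bell and key lie on it at the start, each about 90 mm from its axis and about 127 mm from its neighbours; the other loose things lie on the shelf beside it.
- pad: Round cork pad fixed on the turntable, 84 mm across, 3 mm thick. Origin at the centre of its underside (z = 0.008), so its top is 3 mm above the origin.
- dish: Low round tin dish, straight wall, 66 mm outside, 61 mm inside, 18 mm high, floor 4 mm thick, 70 g, open upward. Origin at the centre of its underside, z up. Stands on the shelf at the start.
- cup: Round tin key cup, straight wall, 52 mm outside, 46 mm inside, 44 mm high, floor 4 mm thick, 80 g, open upward. Origin at the centre of its underside, z up. Stands on the shelf at the start. In the dish it has about 4.5 mm play all round and its underside is 4 mm above the dish's.
- fob: Pink rubber eraser-shaped key fob, a small block 32 mm long (its x) by 16 mm wide (its y) by 14 mm high, 15 g, lying flat on the turntable. Origin at the centre of its underside, z up.
- lid: Round light wooden lid, 35 g, lying plug-down on the shelf. Plug 38 mm across, 6 mm high; above it a disc 58 mm across from 6 to 12 mm height, with a 5 mm wide rim up to 15 mm around a hollow 48 mm across (hollow's floor 12 mm above the origin). Origin at the centre of the plug's underside, z up. Seated, its origin is 38 mm above the cup's; the plug has 4 mm play.
- bell: Small chrome bell standing mouth down on the turntable, 30 g, 33 mm high, 25 mm across at the foot, 21 mm across at 16 mm height, then narrowing to a 10 mm knob on top. Solid to the touch. Origin at the centre of its foot, z up.
- key: Bystander: bronze skeleton key, 80 mm long (its x) and up to 30 mm wide, 8 mm thick, lying on the turntable. Origin near its middle, on its underside.
- padlock: Bystander: brass padlock with a steel shackle, 65 by 44 mm, 18 mm thick, lying flat on the shelf. Origin near its middle, on its underside.
There are look-alikes about, which are no part of the job. Leave any yellow look-alike of the cup alone.

How it is judged:
By the outcome, as a careful person would: the job done as asked, in the order asked, and still so for the second after the job is handed in, with the robot touching nothing.
It also fails if it takes over 112 s, if anything falls off the work surface, if the arm or the gripper's body presses on something with over 40 N, if the wrist force passes 120 N, or if a joint passes its speed limit or range.

ROBOT

A 6-joint arm with a two-finger parallel gripper is mounted at the origin on the work surface. World frame = base frame: x ahead of the robot, y to its left, z up, the work surface at z = 0. Lengths are in mm, angles in rad, forces in N, time in s.
With the tool pointing down it reaches from about 350 to 975 mm from the base axis. Payload 7.1 kg.
Tool frame: the origin (TCP) lies at the very end of the fingers, on their centre line; the grasp point (between the pads) lies 19 mm behind it; y points along the fingers, x is the direction in which the jaws open and shut, and the axes are right-handed (so a half turn about y gives the same grasp; the last joint's range is limited). The gripper opens to 88 mm and grips with 3 to 60 N. Pads are 20 mm wide; open, the fingers measure 115 mm over their backs; the gripper's body (75 mm by 178 mm) begins 61 mm behind the grasp point.
Start: joints at [1.09, 0.423, 1.63, -0, 1.089, -0.019], TCP at [278.442, 559.53, 192.175] pointing down, gripper open.
Joint ranges: [-3, 3], [-0.9, 2.11], [0.09, 2.58], [-1.31, 4.45], [0.11, 2.69], [-2.54, 2.54]. Speed limits (rad/s): [2.39, 2.39, 3.01, 3.14, 3.14, 3.14].

INTERFACE

Orientations are given as a rotation vector (axis times angle).
In Python, from workcell import ctrl gives the robot as it stands. The module is installed in compiled form; this text tells all that it offers.
- The arm moves only by the tool jog_arm, never from a script. Its argument "steps" is a list of rows, each an object with "turn": the turn, a rotation vector about the world's x, y, z scaled (see below), a list of three; "dp": the shift along the world's x, y, z scaled (see below), a list of three; "claw": the opening, from 0 (shut) to 1 (fully open). In form: [{"turn": [wx, wy, wz], "dp": [x, y, z], "claw": claw}, ...]. A call has 1 to 12 rows; each row is the pose to reach, as a shift and turn from the pose measured when the call began, turning the shorter way round; what a row does not reach only later rows make up. The controller multiplies each number of a shift by 80 mm and each number of a turn by pi rad. A row lasts 1/12 s, in which the tool goes at most 41.7 mm and 7.16 degrees, less where a joint would pass 70% of its speed; a pose out of reach is approached as far as the arm can. A call with a number of a shift or a turn outside -1 to 1 is refused whole. A call with a gripper value outside its range is refused whole. The fingers move at their own pace and stop on an object; the grip force is fixed at half the most. Time passes only in rows, so rows that repeat a pose let the fingers close. It gives the time, the measured TCP pose, the force and the opening at its end, in the units of the state.
- ctrl.get_obs(): the state, without advancing time (a new reading comes with each control period).
- ctrl.get_image(name): name is "side" or "top" or "wrist"; returns a dict with "img" (400x640x3 uint8, red, green, blue), "range_z" (400x640 float32, mm along the optical axis (not along the pixel's ray), 0 where there is no reading), "fovy" (degrees; the focal length in pixels is half the picture's height over the tangent of half this angle, whatever the lens; pixels are square), "cx", "cy" (the principal point, pixels), "camera_from_world" (4x4, takes a point from world to camera coordinates); the wrist camera has in their place "hand_eye" (4x4, takes a point from camera to tool coordinates, whose origin is the TCP and whose axes are the tool frame's). Camera axes: x right, y down, z forward; pixel columns grow to the right and rows downward; lengths in mm; the calibration is good to about 2 mm. The wrist camera is an equidistant fisheye: a pixel r from the principal point sees the ray r / f radians off the axis. A picture is of the moment at which its call begins: read the wrist's pose just before it.
- ctrl.close_job(): hands the job in, once; it reports no verdict.
The state is a dict: "t": time; "qpos": joint angles; "qvel": joint speeds; "joint_torque": joint torques, N m; "ee_pos": TCP position; "orientation": TCP orientation; "ft_force": force on the tool from outside, world axes, zero at the start; "moment": the same for the moment, N m; "width": finger opening in mm.
Only numpy, scipy, OpenCV 4.12 (cv2) and the standard library are available. Lean on these libraries where they do the work, as an engineer would, in place of code of your own. Each camera call takes 0.05 s, during which the arm holds its last target.

## Working session

There is one attempt and no reset: what is moved stays moved. The work goes in short steps, Python scripts to look and compute and a tool call to move; the robot and the scene stay as the last step left them, time stands still between calls to the robot, and variables do not carry over. Pictures are saved under pics/ and viewed, and the job is handed in when it is done.

Besides the shell and the picture viewer there is one more tool, called after "Request:" in YAML: its name, and indented under it one key for each argument. jog_arm: Moves the arm, as the interface text tells. Its arguments: {"type":"object","properties":{"steps":{"type":"array","items":{"type":"object","properties":{"turn":{"type":"array","items":{"type":"number"}},"dp":{"type":"array","items":{"type":"number"}},"claw":{"type":"number"}}}}},"required":["steps"]}

```bash
mkdir -p pics; cat > h.py <<'E'
import numpy as np, cv2
from workcell import ctrl
from scipy.spatial.transform import Rotation as R
def save(name,im): cv2.imwrite(f'pics/{name}.png',im['img'][:,:,::-1])
def cloud(im):
    h,w=im['range_z'].shape; f=h/2/np.tan(np.radians(im['fovy'])/2)
    u,v=np.meshgrid(np.arange(w),np.arange(h)); z=im['range_z']
    P=np.stack([(u-im['cx'])/f*z,(v-im['cy'])/f*z,z,np.ones_like(z)],-1)
    return (P@np.linalg.inv(im['camera_from_world']).T)[...,:3]
E
python3 - <<'E'
from h import *
o=ctrl.get_obs(); print(o)
for n in ['top','side','wrist']:
    im=ctrl.get_image(n); save(n+'0',im); print(n,im['fovy'],im['cx'],im['cy'],im.get('camera_from_world',im.get('hand_eye')))
    np.savez('/tmp/'+n,**im)
E
```

```text
{'t': 0.0, 'qpos': array([ 1.08999722e+00,  4.23846553e-01,  1.63065672e+00, -1.53573400e-06,
        1.08857090e+00, -1.90184770e-02]), 'qvel': array([-0.00071301, -0.0004781 , -0.00120449, -0.00074857,  0.00062883,
        0.00018207]), 'joint_torque': array([-2.80060689e-03, -5.44651401e+01, -2.73662299e+01,  6.43916032e-02,
        2.26507190e-02, -5.87328373e-05]), 'ee_pos': array([278.1855286 , 559.03298809, 191.41122457]), 'orientation': array([-1.39373049, -0.86174497,  0.86383169]), 'ft_force': array([-0.65935729, -0.90102639,  0.09752673]), 'moment': array([-0.02428358, -0.02849545,  0.01383791]), 'width': 87.5773374586201}
top 50.105186547336636 321.3624609549316 202.7562682200216 [[-9.87157306e-04 -9.99955141e-01  9.42028142e-03  3.12626613e+01]
 [-9.94532863e-01 -1.94372805e-06 -1.04424059e-01  5.21324849e+02]
 [ 1.04419393e-01 -9.47186243e-03 -9.94488247e-01  1.01465788e+03]
 [ 0.00000000e+00  0.00000000e+00  0.00000000e+00  1.00000000e+00]]
side 45.96375343961918 319.2912969533286 196.44085116660133 [[ 9.19322287e-01 -3.93411494e-01 -8.59819743e-03 -4.72557482e+02]
 [-2.31284595e-01 -5.22529089e-01 -8.20652659e-01  1.53301261e+02]
 [ 3.18361380e-01  7.56432910e-01 -5.71362655e-01  1.15104837e+03]
 [ 0.00000000e+00  0.00000000e+00  0.00000000e+00  1.00000000e+00]]
wrist 65.70646984690485 318.2885384610283 203.50053986234553 [[ 9.99999379e-01  9.71276327e-04 -5.46867630e-04  5.00850572e-01]
 [ 7.66665347e-04 -2.43202479e-01  9.69975240e-01 -1.92806566e+02]
 [ 8.09114426e-04 -9.69975057e-01 -2.43203072e-01  6.46233193e+01]
 [ 0.00000000e+00  0.00000000e+00  0.00000000e+00  1.00000000e+00]]
```

View pics/top0.png

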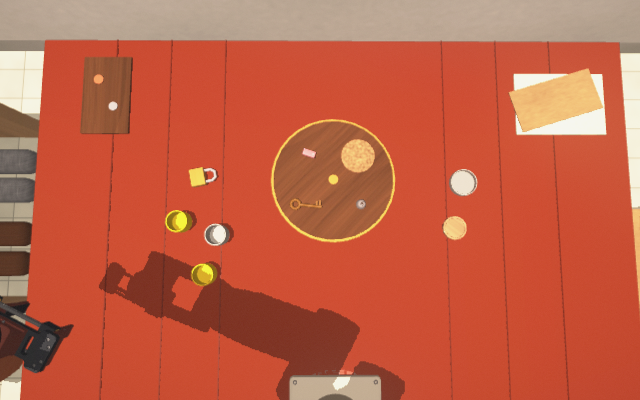

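View pics/side0.png

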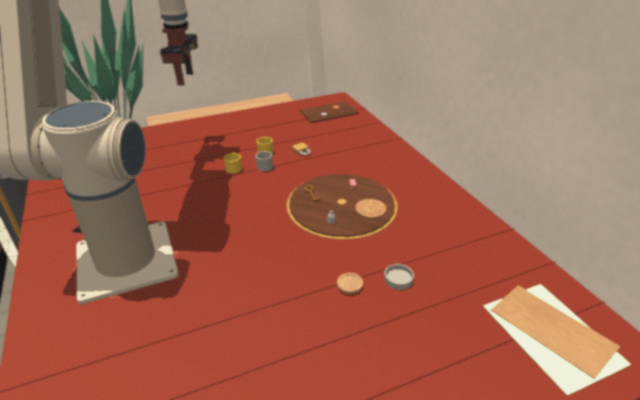

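View pics/wrist0.png

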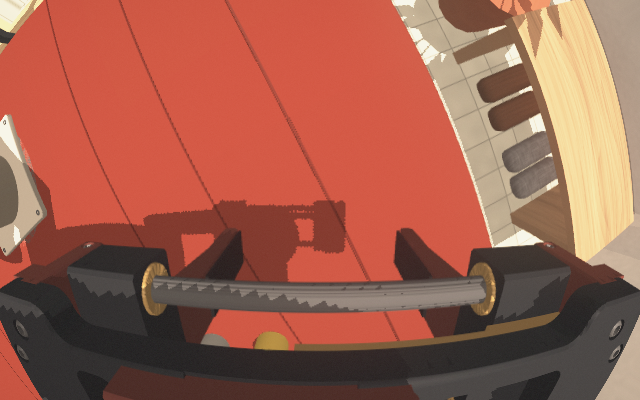

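```bash
python3 - <<'E'
from h import *
im=dict(np.load('/tmp/top.npz')); im={k:(v.item() if v.ndim==0 else v) for k,v in im.items()}
P=cloud(im)
print('R',np.round(R.from_rotvec(ctrl.get_obs()['orientation']).as_matrix(),3))
def reg(name,u0,u1,v0,v1,zmin,zmax=200):
    p=P[v0:v1,u0:u1]; m=(p[...,2]>zmin)&(p[...,2]<zmax)&(im['range_z'][v0:v1,u0:u1]>0)
    q=p[m]; 
    (c,r)=cv2.minEnclosingCircle(q[:,:2].astype(np.float32))
    print(name,m.sum(),'mean',q.mean(0).round(1),'bbox',q.min(0).round(1),q.max(0).round(1),'circ',np.round(c,1),round(r,1))
    return q
b=P[300,400:500];print('shelf z',b[:,2].mean(), P[130:230,250,2].mean(), 'disc z',P[215:225,320:340,2].mean(),P[150:155,350:365,2].mean())
reg('dish',440,490,160,205,6)
reg('lid',435,475,210,245,5)
reg('cup',200,235,215,250,25)
reg('bell',350,375,192,215,14)
reg('fob',296,322,142,165,15)
# pad/turntable by colour
hsv=cv2.cvtColor(im['img'],cv2.COLOR_RGB2HSV)
def col(name,u0,u1,v0,v1,f):
    h=hsv[v0:v1,u0:u1].astype(int); m=f(h[...,0],h[...,1],h[...,2])
    m=m.astype(np.uint8); n,l,s,c=cv2.connectedComponentsWithStats(m); k=1+np.argmax(s[1:,4]); 
    q=P[v0:v1,u0:u1][l==k]; (c2,r)=cv2.minEnclosingCircle(q[:,:2].astype(np.float32))
    print(name,s[k],q.mean(0).round(1),'circ',np.round(c2,1),round(r,1)); return q
print(hsv[155,357],hsv[220,320],hsv[153,309],hsv[203,361],hsv[227,455])
col('pad',335,382,133,178,lambda h,s,v:(v>150)&(h>8)&(h<25))
q=col('fob',296,322,142,165,lambda h,s,v:(v>150)&((h<8)|(h>170)))
print(cv2.minAreaRect(q[:,:2].astype(np.float32)))
col('hub',325,342,172,188,lambda h,s,v:(v>150)&(h>15))
big=cv2.resize(im['img'][120:260,180:500],None,fx=2.5,fy=2.5,interpolation=cv2.INTER_CUBIC)
cv2.imwrite('pics/topz.png',big[:,:,::-1])
E
```

```text
R [[ 0.446 -0.001 -0.895]
 [ 0.895 -0.001  0.446]
 [-0.001 -1.     0.   ]]
shelf z 9.930431496509566 -0.6303758530104596 disc z 7.242102555876784 10.429991180602961
dish 199 mean [ 575.8 -323.1   13.2] bbox [ 527.9 -353.6    6. ] [ 607.  -279.6   22.6] circ [ 561.8 -314. ] 48.3
lid 450 mean [ 462.3 -296.2   11.9] bbox [ 431.1 -324.7    5. ] [ 493.  -249.8   19.3] circ [ 453.1 -286.1] 42.4
cup 149 mean [445.2 284.7  38.2] bbox [421.4 258.5  25.2] [469.3 310.1  47.4] circ [445.7 284.4] 26.0
bell 61 mean [519.8 -65.8  27.7] bbox [499.8 -96.2  14.6] [530.9 -55.8  41.1] circ [514.4 -77.7] 23.6
fob 84 mean [647.2  62.5  21.5] bbox [636.5  46.6  15.4] [658.5  79.   26. ] circ [646.7  62.8] 16.4
[ 17 130 241] [ 10 162 162] [  6  57 246] [  9  89 157] [ 18 116 243]
pad [   0    0   47   45 1909] [644.  -57.1  13. ] circ [556.5 -31.3] 161.1
fob [ 6  6 14 11 97] [646.7  63.6  19.5] circ [649.9  63. ] 18.1
((647.5020751953125, 63.80115509033203), (34.46464157104492, 16.69059944152832), 68.62385559082031)
hub [ 4  3  9 10 72] [583.   2.   8.] circ [582.8   2.6] 12.3
```

View pics/topz.png

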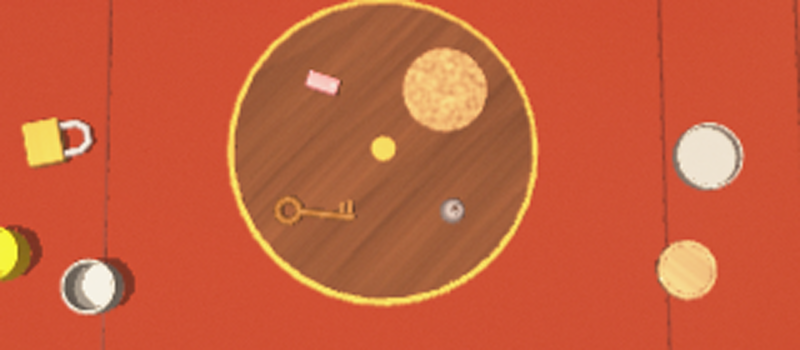

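```bash
cat >> h.py <<'E'
from scipy.optimize import least_squares
def rays(im,uv):
    f=200/np.tan(np.radians(im['fovy'])/2); uv=np.asarray(uv,float)
    d=np.c_[(uv[:,0]-im['cx'])/f,(uv[:,1]-im['cy'])/f,np.ones(len(uv))]
    T=np.linalg.inv(im['camera_from_world']); return T[:3,3],d@T[:3,:3].T
def onplane(im,uv,z):
    o,d=rays(im,uv); return (o+d*((z-o[2])/d[:,2])[:,None])[:,:2]
def fitc(q,r=None):
    c0=(q.max(0)+q.min(0))/2
    if r: s=least_squares(lambda p:np.hypot(*(q-p).T)-r,c0,loss='soft_l1',f_scale=1.)
    else: s=least_squares(lambda p:np.hypot(*(q-p[:2]).T)-p[2],[*c0,30],loss='soft_l1',f_scale=1.)
    return s.x.round(1),np.abs(s.fun).mean().round(2)
def contour(im,u0,u1,v0,v1,f,k=4):
    sub=cv2.resize(im['img'][v0:v1,u0:u1],None,fx=k,fy=k,interpolation=cv2.INTER_CUBIC)
    h=cv2.cvtColor(sub,cv2.COLOR_RGB2HSV).astype(int)
    m=f(h[...,0],h[...,1],h[...,2]).astype(np.uint8)
    cs,_=cv2.findContours(m,cv2.RETR_EXTERNAL,cv2.CHAIN_APPROX_NONE)
    c=max(cs,key=cv2.contourArea)[:,0,:].astype(float)
    return (c+.5)/k-.5+[u0,v0]
E
python3 - <<'E'
from h import *
im=dict(np.load('/tmp/top.npz')); im={k:(v.item() if v.ndim==0 else v) for k,v in im.items()}
notred=lambda h,s,v:~((s>170)&((h<9)|(h>172)))
for n,b,f,z,r in [('disc',(260,405,110,250),lambda h,s,v:(h>16)&(h<35)&(v>150),8,150),
 ('pad',(337,380,135,175),lambda h,s,v:(v>190)&(h>11)&(h<25),11,42),
 ('hub',(325,342,172,188),lambda h,s,v:(v>170)&(h>17),8,None),
 ('dish',(445,482,164,202),lambda h,s,v:(s<130),18,33),
 ('lid',(440,470,213,242),lambda h,s,v:(h>11)&(v>150),15,29),
 ('cup',(202,232,222,248),lambda h,s,v:(s<130),44,26),
 ('bell',(353,370,195,212),lambda h,s,v:(s<125),16,None),
 ]:
    c=contour(im,*b,f); q=onplane(im,c,z); print(n,len(c),fitc(q,r),fitc(q),'bbox px',c.min(0),c.max(0))
q=onplane(im,contour(im,296,322,142,165,lambda h,s,v:(s<110)&(v>180)),22); print('fob',cv2.minAreaRect(q.astype(np.float32)))
E
```

```text
disc 1396 (array([581.6,   2.5]), np.float64(4.06)) (array([582.1,   2.4, 154.1]), np.float64(0.29)) bbox px [270.625 118.875] [394.375 241.625]
pad 388 (array([642.4, -59.5]), np.float64(0.44)) (array([642.4, -59.5,  42.3]), np.float64(0.35)) bbox px [340.375 138.625] [374.375 172.125]
hub 104 (array([583.2,   2. ,  11.7]), np.float64(0.2)) (array([583.2,   2. ,  11.7]), np.float64(0.2)) bbox px [328.375 174.375] [337.625 183.625]
dish 313 (array([ 573.8, -319.6]), np.float64(1.38)) (array([ 573.7, -319.5,   34.4]), np.float64(0.75)) bbox px [448.625 168.625] [476.875 195.625]
lid 271 (array([ 461.7, -295.5]), np.float64(0.37)) (array([ 461.7, -295.6,   28.8]), np.float64(0.32)) bbox px [442.125 215.875] [466.125 239.125]
cup 278 (array([444.4, 281.3]), np.float64(2.34)) (array([444.4, 280.9,  28.4]), np.float64(1.37)) bbox px [203.625 223.125] [229.125 245.375]
bell 114 (array([519.8, -65.4,  12.4]), np.float64(0.23)) (array([519.8, -65.4,  12.4]), np.float64(0.23)) bbox px [355.625 198.875] [365.375 209.125]
fob ((646.7842407226562, 62.764076232910156), (32.275089263916016, 16.49441146850586), 69.74112701416016)
```

Request:
jog_arm:
  steps:
    - {"dp": [0.4,-1,0],"turn": [0,0,-0.12],"claw": 1}
    - {"dp": [0.4,-1,0],"turn": [0,0,-0.12],"claw": 1}
    - {"dp": [0.4,-1,0],"turn": [0,0,-0.12],"claw": 1}

```text
t: 0.4
ee_pos: [310.8, 473.7, 190.6]
orientation: [-1.499, -0.565, 0.572]
ft_force: [0.2, 0.4, 0.2]
width: 87.7
```

Request:
jog_arm:
  steps:
    - {"dp": [0.4,-1,0],"turn": [0,0,-0.12],"claw": 1}
    - {"dp": [0.4,-1,0],"turn": [0,0,-0.12],"claw": 1}
    - {"dp": [0.4,-1,0],"turn": [0,0,-0.12],"claw": 1}

```text
t: 0.65
ee_pos: [343.1, 388.9, 190.0]
orientation: [-1.559, -0.271, 0.281]
ft_force: [0.6, 0.9, 0.3]
width: 87.6
```

Request:
jog_arm:
  steps:
    - {"dp": [0.4,-1,0],"turn": [0,0,-0.12],"claw": 1}
    - {"dp": [0.4,-1,0],"turn": [0,0,-0.12],"claw": 1}
    - {"dp": [0.4,-1,0],"turn": [0,0,-0.12],"claw": 1}

```text
t: 0.9
ee_pos: [375.5, 304.4, 189.6]
orientation: [-1.578, 0.025, -0.012]
ft_force: [-0.2, -0.7, -0.1]
width: 87.9
```

Request:
jog_arm:
  steps:
    - {"dp": [0.4,-1,0],"turn": [0,0,-0.1],"claw": 1}
    - {"dp": [0.4,-1,0],"turn": [0,0,-0.1],"claw": 1}
    - {"dp": [0.4,-1,0],"turn": [0,0,-0.1],"claw": 1}

```text
t: 1.15
ee_pos: [408.3, 220.2, 189.4]
orientation: [-1.561, 0.28, -0.265]
ft_force: [-0.4, 1.1, -0.8]
width: 87.7
```

Request:
jog_arm:
  steps:
    - {"dp": [0.4,-1,0],"turn": [0,0,0],"claw": 1}
    - {"dp": [0.4,-1,0],"turn": [0,0,0],"claw": 1}
    - {"dp": [0.4,-1,0],"turn": [0,0,0],"claw": 1}

```text
t: 1.4
ee_pos: [441.6, 136.1, 189.4]
orientation: [-1.562, 0.282, -0.268]
ft_force: [-0.2, 0.9, 0.6]
width: 87.8
```

Request:
jog_arm:
  steps:
    - {"dp": [0.4,-1,0],"turn": [0,0,0],"claw": 1}
    - {"dp": [0.4,-1,0],"turn": [0,0,0],"claw": 1}
    - {"dp": [0.4,-1,0],"turn": [0,0,0],"claw": 1}

```text
t: 1.65
ee_pos: [475.3, 52.2, 189.5]
orientation: [-1.563, 0.283, -0.272]
ft_force: [0.3, 0.5, -0.3]
width: 88.1
```

Request:
jog_arm:
  steps:
    - {"dp": [0.4,-1,0],"turn": [0,0,0],"claw": 1}
    - {"dp": [0.4,-1,0],"turn": [0,0,0],"claw": 1}
    - {"dp": [0.4,-1,0],"turn": [0,0,0],"claw": 1}

```text
t: 1.9
ee_pos: [509.4, -31.6, 189.7]
orientation: [-1.563, 0.283, -0.275]
ft_force: [0.0, -0.1, -0.2]
width: 87.4
```

Request:
jog_arm:
  steps:
    - {"dp": [0.4,-1,0],"turn": [0,0,0],"claw": 1}
    - {"dp": [0.4,-1,0],"turn": [0,0,0],"claw": 1}
    - {"dp": [0.4,-1,0],"turn": [0,0,0],"claw": 1}

```text
t: 2.15
ee_pos: [543.5, -115.4, 189.9]
orientation: [-1.564, 0.284, -0.279]
ft_force: [0.3, -0.3, -0.3]
width: 87.7
```

Request:
jog_arm:
  steps:
    - {"dp": [0.4,-1,0],"turn": [0,0,0],"claw": 1}
    - {"dp": [0.4,-1,0],"turn": [0,0,0],"claw": 1}
    - {"dp": [0.4,-1,0],"turn": [0,0,0],"claw": 1}

```text
t: 2.4
ee_pos: [577.6, -199.0, 190.0]
orientation: [-1.565, 0.284, -0.283]
ft_force: [-0.8, 0.6, 0.4]
width: 87.6
```

Request:
jog_arm:
  steps:
    - {"dp": [-0.05,-1,0],"turn": [0,0,0],"claw": 1}
    - {"dp": [-0.05,-1,0],"turn": [0,0,0],"claw": 1}
    - {"dp": [-0.05,-1,0],"turn": [0,0,0],"claw": 1}
    - {"dp": [-0.05,-1,0],"turn": [0,0,0],"claw": 1}

```text
t: 2.73
ee_pos: [573.1, -279.3, 189.4]
orientation: [-1.564, 0.287, -0.284]
ft_force: [-0.0, -0.2, -0.0]
width: 87.9
```

```bash
cat >> h.py <<'E'
def wrist(name):
    o=ctrl.get_obs(); im=ctrl.get_image('wrist'); save(name,im); 
    im['T']=np.eye(4); im['T'][:3,:3]=R.from_rotvec(o['orientation']).as_matrix(); im['T'][:3,3]=o['ee_pos']
    im['W']=im['T']@im['hand_eye']; np.savez('/tmp/'+name,**im); return o,im
def wplane(im,uv,z):
    f=200/np.tan(np.radians(im['fovy'])/2); d=np.asarray(uv,float)-[im['cx'],im['cy']]; r=np.hypot(*d.T)+1e-9; th=r/f
    v=np.c_[d*(np.sin(th)/r)[:,None],np.cos(th)]@im['W'][:3,:3].T; o=im['W'][:3,3]
    return (o+v*((z-o[2])/v[:,2])[:,None])[:,:2]
def wproj(im,P):
    f=200/np.tan(np.radians(im['fovy'])/2)
    p=(np.c_[P,np.ones(len(P))]@np.linalg.inv(im['W']).T)[:,:3]; rr=np.hypot(p[:,0],p[:,1]); th=np.arctan2(rr,p[:,2])
    return p[:,:2]/rr[:,None]*(th*f)[:,None]+[im['cx'],im['cy']]
def overlay(im,name,circles):
    g=im['img'][:,:,::-1].copy()
    a=np.linspace(0,2*np.pi,90)
    for x,y,z,r in circles:
        p=wproj(im,np.c_[x+r*np.cos(a),y+r*np.sin(a),z+0*a]); cv2.polylines(g,[p.round().astype(np.int32)],True,(255,0,0),1)
    cv2.imwrite(f'pics/{name}.png',g)
def st():
    o=ctrl.get_obs(); M=R.from_rotvec(o['orientation']).as_matrix()
    print('t',round(o['t'],2),'p',o['ee_pos'].round(1),'jaw deg',np.degrees(np.arctan2(M[1,0],M[0,0])).round(2),'down',M[:,1].round(4),'F',o['ft_force'].round(1),'w',round(o['width'],1),'q6',o['qpos'][5].round(2)); return o,M
E
python3 - <<'E'
from h import *
st(); o,im=wrist('w1'); overlay(im,'w1o',[(573.8,-319.6,18,33),(461.7,-295.5,15,29)])
E
```

```text
t 2.73 p [ 573.1 -279.3  189.4] jaw deg -20.81 down [-0.0037 -0.0114 -0.9999] F [-0.  -0.2 -0. ] w 87.9 q6 -0.1
```

View pics/w1o.png

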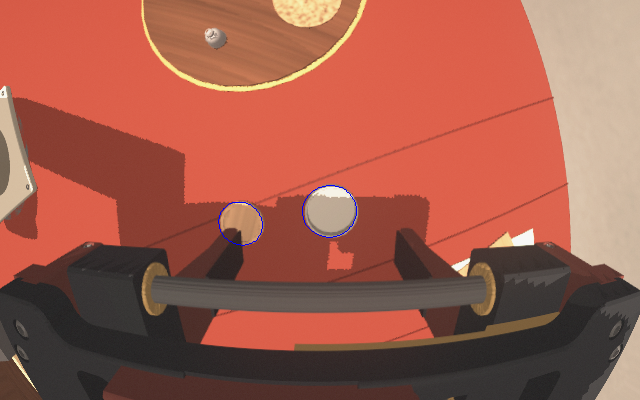

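Request:
jog_arm:
  steps:
    - {"dp": [0.01,-0.504,-0.9],"turn": [0.0036,-0.0012,0],"claw": 1}
    - {"dp": [0.01,-0.504,-0.9],"turn": [0.0036,-0.0012,0],"claw": 1}
    - {"dp": [0.01,-0.504,-0.9],"turn": [0.0036,-0.0012,0],"claw": 1}
    - {"dp": [0.01,-0.504,-0.9],"turn": [0.0036,-0.0012,0],"claw": 1}
    - {"dp": [0.01,-0.504,-0.9],"turn": [0.0036,-0.0012,0],"claw": 1}

```text
t: 3.2
ee_pos: [574.6, -316.7, 118.3]
orientation: [-1.552, 0.283, -0.283]
ft_force: [0.5, -0.6, -0.4]
width: 87.8
```

```bash
python3 - <<'E'
from h import *
st(); o,im=wrist('w2'); overlay(im,'w2o',[(573.8,-319.6,18,33),(461.7,-295.5,15,29)])
E
```

```text
t 3.2 p [ 574.6 -316.7  118.3] jaw deg -20.66 down [ 1.e-04  6.e-04 -1.e+00] F [ 0.5 -0.6 -0.4] w 87.8 q6 -0.16
```

View pics/w2o.png

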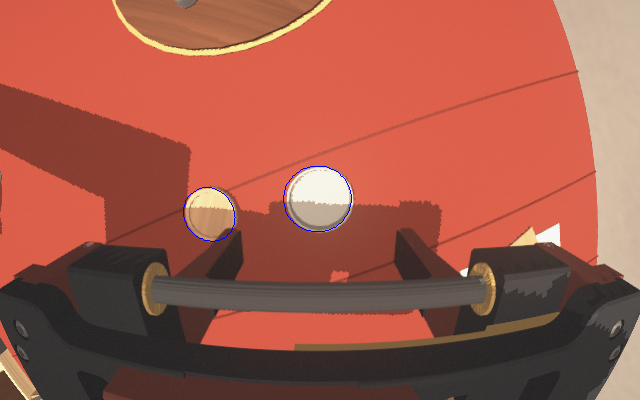

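Request:
jog_arm:
  steps:
    - {"dp": [-0.01,-0.036,-0.9],"turn": [0,0,0],"claw": 1}
    - {"dp": [-0.01,-0.036,-0.9],"turn": [0,0,0],"claw": 1}
    - {"dp": [-0.01,-0.036,-0.9],"turn": [0,0,0],"claw": 1}
    - {"dp": [-0.01,-0.036,-0.9],"turn": [0,0,0],"claw": 1}
    - {"dp": [-0.01,-0.036,-0.9],"turn": [0,0,0],"claw": 1}

```text
t: 3.67
ee_pos: [576.1, -320.0, 49.9]
orientation: [-1.553, 0.278, -0.286]
ft_force: [-0.5, -0.3, 0.7]
width: 87.8
```

```bash
python3 - <<'E'
from h import *
st(); o,im=wrist('w3'); overlay(im,'w3o',[(573.8,-319.6,18,33)])
E
```

```text
t 3.67 p [ 576.1 -320.    49.9] jaw deg -20.6 down [ 0.0046 -0.0019 -1.    ] F [-0.5 -0.3  0.7] w 87.8 q6 -0.17
```

View pics/w3o.png

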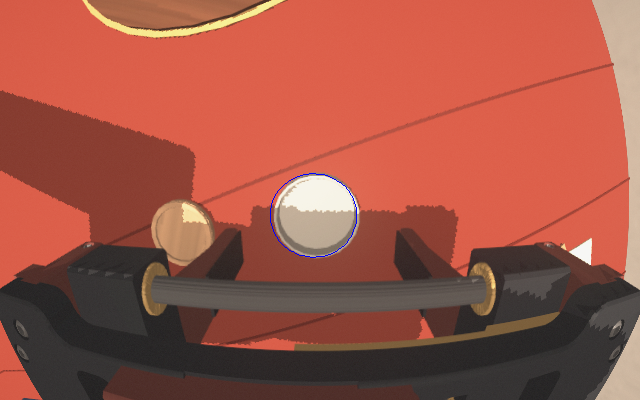

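Request:
jog_arm:
  steps:
    - {"dp": [-0.03,0,-0.58],"turn": [0.0006,0.0015,0],"claw": 1}
    - {"dp": [-0.03,0,-0.58],"turn": [0.0006,0.0015,0],"claw": 1}
    - {"dp": [-0.03,0,-0.58],"turn": [0.0006,0.0015,0],"claw": 1}
    - {"dp": [-0.03,0,-0.58],"turn": [0.0006,0.0015,0],"claw": 1}
    - {"dp": [-0.03,0,-0.58],"turn": [0.0006,0.0015,0],"claw": 1}

```text
t: 4.13
ee_pos: [575.3, -321.2, 6.1]
orientation: [-1.554, 0.279, -0.285]
ft_force: [-0.3, 0.4, -0.1]
width: 87.9
```

Request:
jog_arm:
  steps:
    - {"dp": [-0.02,0.02,-0.04],"turn": [0,0,0],"claw": 1}
    - {"dp": [-0.02,0.02,-0.04],"turn": [0,0,0],"claw": 1}
    - {"dp": [-0.02,0.02,-0.04],"turn": [0,0,0],"claw": 0.7}
    - {"dp": [-0.02,0.02,-0.04],"turn": [0,0,0],"claw": 0.6}
    - {"dp": [-0.02,0.02,-0.04],"turn": [0,0,0],"claw": 0.4}
    - {"dp": [-0.02,0.02,-0.04],"turn": [0,0,0],"claw": 0.4}
    - {"dp": [-0.02,0.02,-0.04],"turn": [0,0,0],"claw": 0.4}

```text
t: 4.72
ee_pos: [573.6, -319.6, 2.9]
orientation: [-1.554, 0.28, -0.285]
ft_force: [-0.5, -0.8, 0.3]
width: 58.2
```

```bash
python3 - <<'E'
from h import *
st(); o,im=wrist('w4'); overlay(im,'w4o',[(*o['ee_pos'][:2],18,33)])
E
```

```text
t 4.72 p [ 573.6 -319.6    2.9] jaw deg -20.62 down [ 0.0033 -0.002  -1.    ] F [-0.5 -0.8  0.3] w 58.2 q6 -0.17
```

View pics/w4o.png

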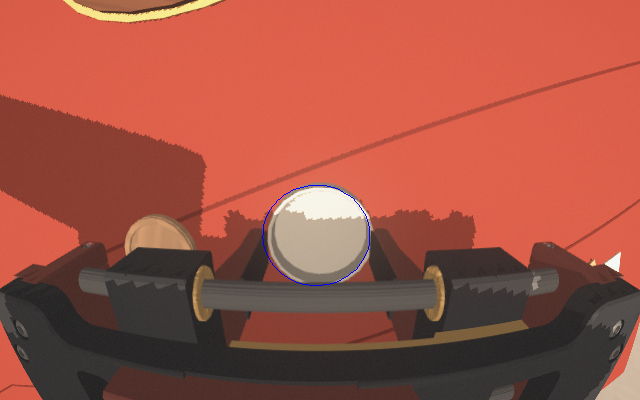

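```bash
python3 - <<'E'
from h import *
im=cv2.imread('pics/w4.png')[170:320,180:460]; cv2.imwrite('pics/w4z.png',cv2.resize(im,None,fx=2.8,fy=2.8,interpolation=cv2.INTER_CUBIC))
s=ctrl.get_image('side');save('s4',s); p=s['img'][250:310,350:450,::-1]; cv2.imwrite('pics/s4z.png',cv2.resize(p,None,fx=6,fy=6,interpolation=cv2.INTER_CUBIC)); print(st()[0]['width'])
E
```

```text
t 4.82 p [ 573.7 -319.5    2.9] jaw deg -20.61 down [ 0.0033 -0.002  -1.    ] F [-0.6  0.  -0.4] w 50.2 q6 -0.17
50.20865461856951
```

View pics/w4z.png

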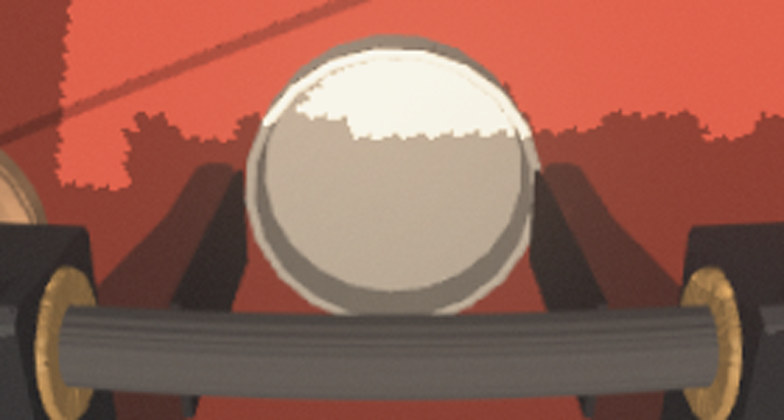

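View pics/s4z.png

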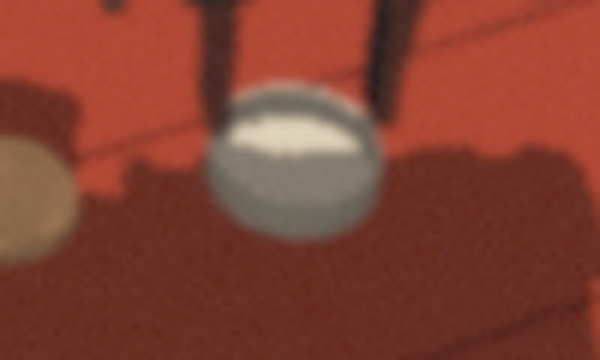

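```bash
python3 - <<'E'
from h import *
st(); o,im=wrist('w5'); overlay(im,'w5o',[(*o['ee_pos'][:2],18,33)])
im=cv2.imread('pics/w5o.png')[170:320,180:460]; cv2.imwrite('pics/w5z.png',cv2.resize(im,None,fx=2.8,fy=2.8,interpolation=cv2.INTER_CUBIC)); st()
E
```

```text
t 4.82 p [ 573.7 -319.5    2.9] jaw deg -20.61 down [ 0.0033 -0.002  -1.    ] F [-0.6  0.  -0.4] w 50.2 q6 -0.17
t 4.87 p [ 573.6 -319.6    2.9] jaw deg -20.62 down [ 0.0033 -0.002  -1.    ] F [ 0.3 -0.8 -0.2] w 46.0 q6 -0.17
```

View pics/w5z.png

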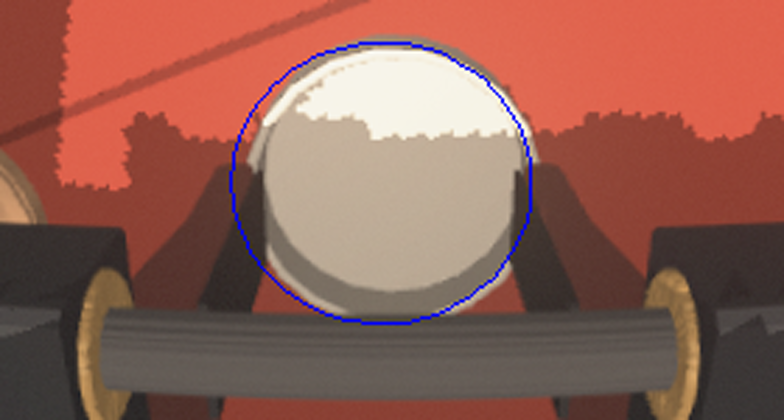

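```bash
python3 - <<'E'
from h import *
im=dict(np.load('/tmp/w5.npz')); im={k:(v.item() if v.ndim==0 else v) for k,v in im.items()}
z=im['range_z']; f=200/np.tan(np.radians(im['fovy'])/2)
u,v=np.meshgrid(np.arange(640),np.arange(400)); d=np.stack([u-im['cx'],v-im['cy']],-1); r=np.hypot(d[...,0],d[...,1])+1e-9; th=r/f
P=np.stack([d[...,0]/r*np.tan(th)*z,d[...,1]/r*np.tan(th)*z,z,np.ones_like(z)],-1)
T=P@im['hand_eye'].T
for row in (225,230,235,240,250,260,270): print(row,[ (c,T[row,c,:3].round(0).tolist()) for c in (268,320,360,368,372,380)])
# finger points in tool frame
m=(z>0)&(T[...,1]<-3)&(abs(T[...,2])<12)&(abs(T[...,0])<60)
q=T[m]; 
for lo in range(-90,0,6):
    s=q[(q[:,1]>=lo)&(q[:,1]<lo+6)]
    if len(s): print(lo,len(s),'x',np.percentile(s[:,0],[2,50,98]).round(),'z',np.percentile(s[:,2],[2,98]).round())
E
```

```text
225 [(268, [-32.0, 3.0, 2.0]), (320, [3.0, -2.0, 4.0]), (360, [29.0, -0.0, 3.0]), (368, [32.0, -15.0, 8.0]), (372, [37.0, 3.0, 2.0]), (380, [43.0, 3.0, 2.0])]
230 [(268, [-26.0, -33.0, 11.0]), (320, [3.0, -3.0, 1.0]), (360, [29.0, -3.0, 1.0]), (368, [29.0, -34.0, 12.0]), (372, [31.0, -33.0, 11.0]), (380, [35.0, -34.0, 11.0])]
235 [(268, [-25.0, -40.0, 11.0]), (320, [3.0, -2.0, -3.0]), (360, [29.0, -0.0, -4.0]), (368, [28.0, -39.0, 11.0]), (372, [29.0, -42.0, 12.0]), (380, [34.0, -42.0, 11.0])]
240 [(268, [-24.0, -46.0, 10.0]), (320, [3.0, -3.0, -6.0]), (360, [29.0, -1.0, -7.0]), (368, [27.0, -46.0, 10.0]), (372, [28.0, -50.0, 12.0]), (380, [32.0, -50.0, 12.0])]
250 [(268, [-24.0, -50.0, 6.0]), (320, [3.0, -1.0, -14.0]), (360, [29.0, -2.0, -14.0]), (368, [26.0, -50.0, 6.0]), (372, [27.0, -58.0, 10.0]), (380, [30.0, -62.0, 11.0])]
260 [(268, [-23.0, -55.0, 3.0]), (320, [3.0, -2.0, -21.0]), (360, [28.0, -12.0, -17.0]), (368, [27.0, -52.0, 2.0]), (372, [27.0, -61.0, 6.0]), (380, [28.0, -72.0, 11.0])]
270 [(268, [-23.0, -56.0, -2.0]), (320, [3.0, -1.0, -29.0]), (360, [31.0, 4.0, -32.0]), (368, [27.0, -52.0, -4.0]), (372, [26.0, -65.0, 3.0]), (380, [27.0, -81.0, 10.0])]
-90 526 x [-34. -23.  37.] z [-10.  12.]
-84 417 x [-34.  26.  37.] z [ 5. 12.]
-78 369 x [-34. -23.  37.] z [ 3. 12.]
-72 368 x [-33.  26.  36.] z [-1. 12.]
-66 348 x [-32.   2.  36.] z [-4. 12.]
-60 298 x [-32. -23.  35.] z [-7. 12.]
-54 321 x [-31.  26.  34.] z [-9. 12.]
-48 269 x [-32.  26.  35.] z [-9. 12.]
-42 235 x [-31. -23.  35.] z [-9. 12.]
-36 206 x [-32.  26.  34.] z [-9. 12.]
-30 2 x [-23.   5.  33.] z [-3. 11.]
-18 92 x [-29. -26.  34.] z [ 5. 12.]
-12 34 x [-27. -27.  32.] z [-12.  11.]
-6 32 x [-27. -26.  32.] z [-11.  11.]
```

```bash
python3 - <<'E'
from h import *
o,M=st(); im=ctrl.get_image('side'); save('s5',im); f=200/np.tan(np.radians(im['fovy'])/2)
g=im['img'][:,:,::-1].copy(); k=6
g=cv2.resize(g[220:310,350:450],None,fx=k,fy=k,interpolation=cv2.INTER_CUBIC)
for off,col in ((0,(255,0,0)),(-20,(0,255,0)),(-32,(255,255,0))):
  for s in (-1,1):
    p=o['ee_pos']+M[:,0]*s*o['width']/2+M[:,1]*off
    c=im['camera_from_world']@np.r_[p,1]; u=c[0]/c[2]*f+im['cx']; v=c[1]/c[2]*f+im['cy']
    cv2.circle(g,(int((u-350)*k),int((v-220)*k)),4,col,-1)
cv2.imwrite('pics/s5z.png',g)
E
```

```text
t 4.87 p [ 573.6 -319.6    2.9] jaw deg -20.62 down [ 0.0033 -0.002  -1.    ] F [ 0.3 -0.8 -0.2] w 46.0 q6 -0.17
```

View pics/s5z.png

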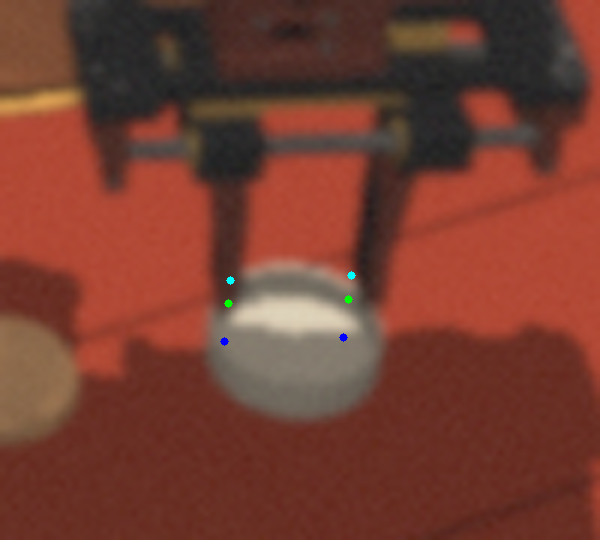

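Request:
jog_arm:
  steps:
    - {"dp": [0,0,0],"turn": [0,0,0],"claw": 1}
    - {"dp": [0,0,0],"turn": [0,0,0],"claw": 1}
    - {"dp": [0,0,0],"turn": [0,0,0],"claw": 1}
    - {"dp": [0,0,0],"turn": [0,0,0],"claw": 1}
    - {"dp": [0,0,0],"turn": [0,0,0],"claw": 1}
    - {"dp": [0,0,0],"turn": [0,0,0],"claw": 1}
    - {"dp": [0,0,0],"turn": [0,0,0],"claw": 1}

```text
t: 5.5
ee_pos: [573.6, -319.6, 2.9]
orientation: [-1.554, 0.28, -0.285]
ft_force: [-0.4, -0.1, 0.6]
width: 84.6
```

```bash
python3 - <<'E'
from h import *
st()
for n in ('side','top'):
  im=ctrl.get_image(n); save(n+'6',im); np.savez('/tmp/'+n+'6',**im)
o,w=wrist('w6')
im=cv2.imread('pics/side6.png')[200:320,330:470]; cv2.imwrite('pics/s6z.png',cv2.resize(im,None,fx=5,fy=5,interpolation=cv2.INTER_CUBIC))
E
```

```text
t 5.5 p [ 573.6 -319.6    2.9] jaw deg -20.62 down [ 0.0033 -0.002  -1.    ] F [-0.4 -0.1  0.6] w 84.6 q6 -0.17
```

View pics/s6z.png

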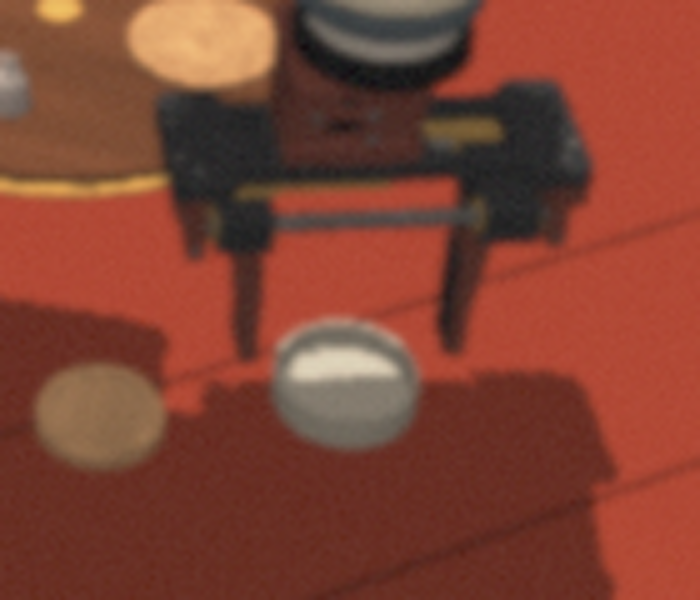

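View pics/w6.png

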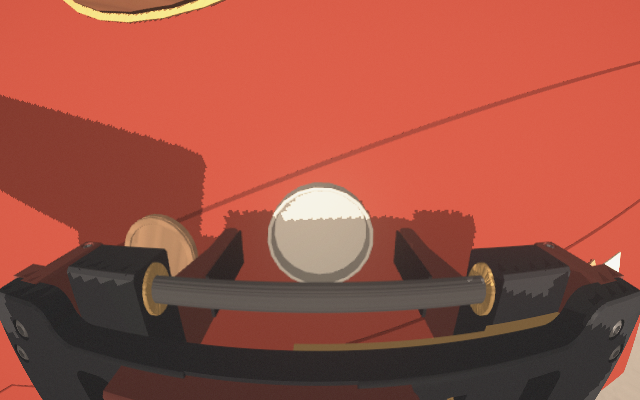

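```bash
python3 - <<'E'
from h import *
o,M=st(); im=dict(np.load('/tmp/side6.npz')); f=200/np.tan(np.radians(im['fovy'])/2)
for off in (0,-10,-16,-20,-24,-28,-32):
  r=[]
  for x in (-49,49):
   for z in (-10,10):
    p=o['ee_pos']+M@[x,off,z]
    c=im['camera_from_world']@np.r_[p,1]; r.append((round(c[0]/c[2]*f+im['cx'],1),round(c[1]/c[2]*f+im['cy'],1)))
  print(off,r)
E
```

```text
t 5.65 p [ 573.7 -319.5    2.9] jaw deg -20.61 down [ 0.0033 -0.002  -1.    ] F [-0.6  0.4  0.5] w 87.7 q6 -0.17
0 [(np.float64(376.9), np.float64(280.5)), (np.float64(375.7), np.float64(274.4)), (np.float64(419.4), np.float64(278.8)), (np.float64(417.5), np.float64(272.7))]
-10 [(np.float64(377.2), np.float64(277.4)), (np.float64(375.9), np.float64(271.2)), (np.float64(419.8), np.float64(275.6)), (np.float64(417.9), np.float64(269.5))]
-16 [(np.float64(377.3), np.float64(275.5)), (np.float64(376.0), np.float64(269.3)), (np.float64(420.1), np.float64(273.7)), (np.float64(418.2), np.float64(267.6))]
-20 [(np.float64(377.4), np.float64(274.2)), (np.float64(376.1), np.float64(268.0)), (np.float64(420.3), np.float64(272.4)), (np.float64(418.4), np.float64(266.3))]
-24 [(np.float64(377.5), np.float64(272.9)), (np.float64(376.2), np.float64(266.8)), (np.float64(420.5), np.float64(271.1)), (np.float64(418.6), np.float64(265.1))]
-28 [(np.float64(377.6), np.float64(271.6)), (np.float64(376.3), np.float64(265.5)), (np.float64(420.7), np.float64(269.8)), (np.float64(418.8), np.float64(263.8))]
-32 [(np.float64(377.7), np.float64(270.3)), (np.float64(376.4), np.float64(264.2)), (np.float64(420.9), np.float64(268.6)), (np.float64(419.0), np.float64(262.5))]
```

Request:
jog_arm:
  steps:
    - {"dp": [0,0,-0.1],"turn": [0,0,0],"claw": 1}
    - {"dp": [0,0,-0.2],"turn": [0,0,0],"claw": 1}
    - {"dp": [0,0,-0.25],"turn": [0,0,0],"claw": 1}
    - {"dp": [0,0,-0.25],"turn": [0,0,0],"claw": 1}
    - {"dp": [0,0,-0.25],"turn": [0,0,0],"claw": 1}

```text
t: 6.07
ee_pos: [573.1, -319.3, -18.0]
orientation: [-1.553, 0.281, -0.284]
ft_force: [0.4, -0.2, -0.3]
width: 87.4
```

```bash
python3 - <<'E'
from h import *
st()
im=ctrl.get_image('side'); save('side7',im)
im=cv2.imread('pics/side7.png')[200:320,330:470]; cv2.imwrite('pics/s7z.png',cv2.resize(im,None,fx=5,fy=5,interpolation=cv2.INTER_CUBIC))
E
```

```text
t 6.07 p [ 573.1 -319.3  -18. ] jaw deg -20.62 down [ 0.0021 -0.0013 -1.    ] F [ 0.4 -0.2 -0.3] w 87.4 q6 -0.17
```

View pics/s7z.png

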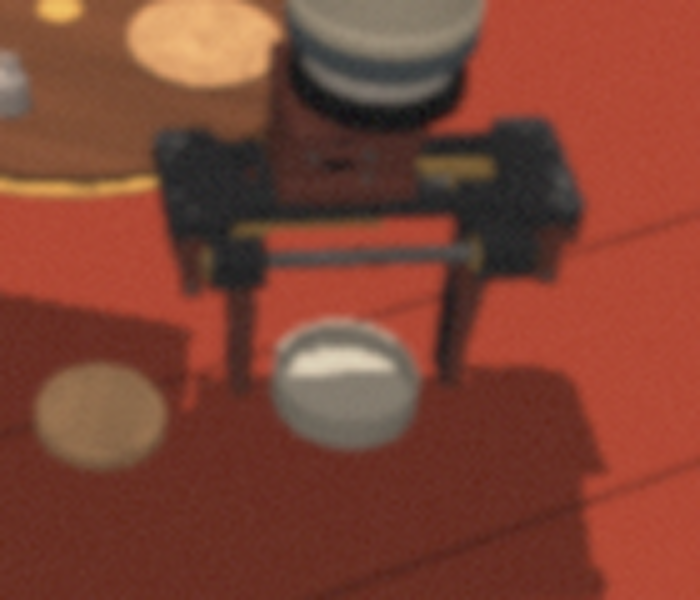

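Request:
jog_arm:
  steps:
    - {"dp": [0,0,-0.04],"turn": [0,0,0],"claw": 1}
    - {"dp": [0,0,-0.08],"turn": [0,0,0],"claw": 1}
    - {"dp": [0,0,-0.08],"turn": [0,0,0],"claw": 1}

```text
t: 6.37
ee_pos: [573.2, -319.2, -24.5]
orientation: [-1.553, 0.28, -0.284]
ft_force: [-0.0, -0.7, -0.9]
width: 87.8
```

Request:
jog_arm:
  steps:
    - {"dp": [0,0,-0.012],"turn": [0,0,0],"claw": 1}
    - {"dp": [0,0,-0.025],"turn": [0,0,0],"claw": 1}
    - {"dp": [0,0,-0.03],"turn": [0,0,0],"claw": 1}
    - {"dp": [0,0,-0.03],"turn": [0,0,0],"claw": 1}

```text
t: 6.7
ee_pos: [573.1, -319.2, -27.0]
orientation: [-1.553, 0.281, -0.284]
ft_force: [-1.1, -1.1, -0.2]
width: 87.8
```

Request:
jog_arm:
  steps:
    - {"dp": [0,0,0],"turn": [0,0,0],"claw": 0.5}
    - {"dp": [0,0,0],"turn": [0,0,0],"claw": 0.5}
    - {"dp": [0,0,0],"turn": [0,0,0],"claw": 0.5}
    - {"dp": [0,0,0],"turn": [0,0,0],"claw": 0.5}
    - {"dp": [0,0,0],"turn": [0,0,0],"claw": 0.5}
    - {"dp": [0,0,0],"turn": [0,0,0],"claw": 0.5}

```text
t: 7.2
ee_pos: [573.3, -319.3, -26.8]
orientation: [-1.553, 0.28, -0.284]
ft_force: [0.5, -0.2, -0.2]
width: 64.4
```

```bash
python3 - <<'E'
from h import *
st(); wrist('w8')
E
```

```text
t 7.2 p [ 573.3 -319.3  -26.8] jaw deg -20.62 down [ 0.0023 -0.0015 -1.    ] F [ 0.5 -0.2 -0.2] w 64.4 q6 -0.17
```

View pics/w8.png

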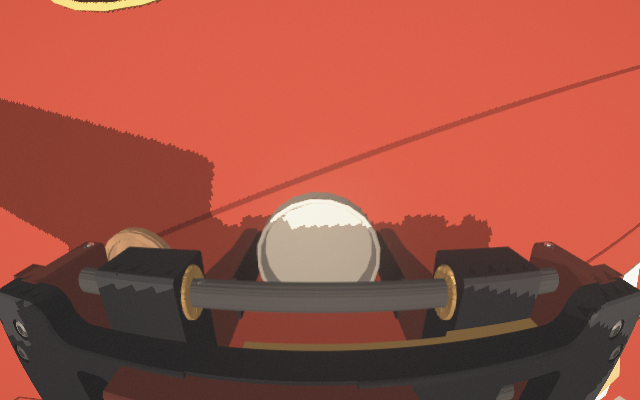

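Request:
jog_arm:
  steps:
    - {"dp": [0,0,0],"turn": [0,0,0],"claw": 0.5}
    - {"dp": [0,0,0],"turn": [0,0,0],"claw": 0.5}

```text
t: 7.42
ee_pos: [573.3, -319.3, -26.9]
orientation: [-1.553, 0.28, -0.284]
ft_force: [-1.1, -1.0, 0.4]
width: 64.5
```

Request:
jog_arm:
  steps:
    - {"dp": [0,0,0.3],"turn": [0,0,0],"claw": 0.4}
    - {"dp": [0,0,0.7],"turn": [0,0,0],"claw": 0.4}
    - {"dp": [0,0,1],"turn": [0,0,0],"claw": 0.4}
    - {"dp": [0,0,1],"turn": [0,0,0],"claw": 0.4}
    - {"dp": [0,0,1],"turn": [0,0,0],"claw": 0.4}

```text
t: 7.83
ee_pos: [574.1, -319.8, 54.5]
orientation: [-1.554, 0.278, -0.287]
ft_force: [0.1, 1.1, -1.8]
width: 64.8
```

```bash
python3 - <<'E'
from h import *
o,M=st(); o,im=wrist('w9'); overlay(im,'w9o',[(*(o['ee_pos']+M@[0,-45,0]),33),(642.4,-59.5,11,42)])
E
```

```text
t 7.83 p [ 574.1 -319.8   54.5] jaw deg -20.62 down [ 0.0048 -0.0029 -1.    ] F [ 0.1  1.1 -1.8] w 64.8 q6 -0.17
```

View pics/w9o.png

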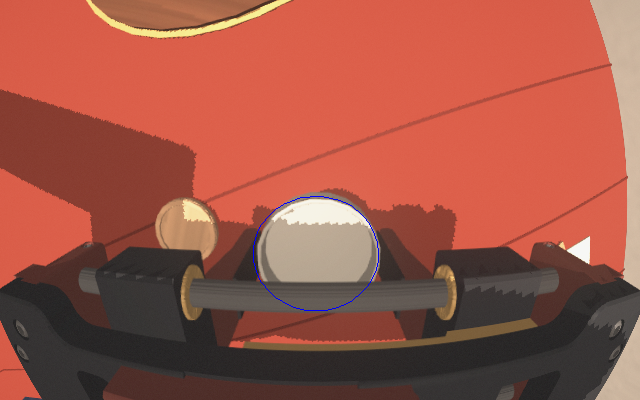

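Request:
jog_arm:
  steps:
    - {"dp": [0.28,1,0],"turn": [0.001,0.0015,0],"claw": 0.4}
    - {"dp": [0.28,1,0],"turn": [0.001,0.0015,0],"claw": 0.4}
    - {"dp": [0.28,1,0],"turn": [0.001,0.0015,0],"claw": 0.4}

```text
t: 8.13
ee_pos: [594.9, -233.2, 50.8]
orientation: [-1.549, 0.285, -0.274]
ft_force: [-0.1, -0.1, -0.3]
width: 64.5
```

Request:
jog_arm:
  steps:
    - {"dp": [0.28,1,0],"turn": [0,0,0],"claw": 0.4}
    - {"dp": [0.28,1,0],"turn": [0,0,0],"claw": 0.4}
    - {"dp": [0.28,1,0],"turn": [0,0,0],"claw": 0.4}

```text
t: 8.38
ee_pos: [616.9, -147.9, 48.6]
orientation: [-1.548, 0.285, -0.269]
ft_force: [-1.3, 0.2, 0.4]
width: 64.5
```

Request:
jog_arm:
  steps:
    - {"dp": [0.28,0.9,0],"turn": [0,0,0],"claw": 0.4}
    - {"dp": [0.28,0.9,0],"turn": [0,0,0],"claw": 0.4}
    - {"dp": [0.28,0.9,0],"turn": [0,0,0],"claw": 0.4}
    - {"dp": [0.28,0.9,0],"turn": [0,0,0],"claw": 0.4}

```text
t: 8.72
ee_pos: [638.4, -74.2, 46.9]
orientation: [-1.548, 0.285, -0.264]
ft_force: [-0.9, -1.1, -0.9]
width: 64.4
```

```bash
python3 - <<'E'
from h import *
o,M=st(); o,im=wrist('w10'); overlay(im,'w10o',[(*(o['ee_pos']+M@[0,-45,0]),33),(642.4,-59.5,11,42)])
E
```

```text
t 8.72 p [638.4 -74.2  46.9] jaw deg -20.04 down [-0.0121  0.0072 -0.9999] F [-0.9 -1.1 -0.9] w 64.4 q6 0.21
```

View pics/w10o.png

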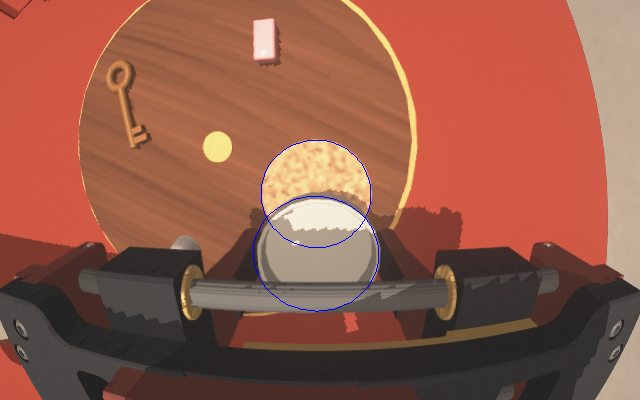

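Request:
jog_arm:
  steps:
    - {"dp": [0.05,0.184,-0.1],"turn": [-0.0023,-0.0039,0],"claw": 0.4}
    - {"dp": [0.05,0.184,-0.4],"turn": [-0.0023,-0.0039,0],"claw": 0.4}
    - {"dp": [0.05,0.184,-0.65],"turn": [-0.0023,-0.0039,0],"claw": 0.4}
    - {"dp": [0.05,0.184,-0.65],"turn": [-0.0023,-0.0039,0],"claw": 0.4}
    - {"dp": [0.05,0.184,-0.65],"turn": [-0.0023,-0.0039,0],"claw": 0.4}

```text
t: 9.18
ee_pos: [640.5, -62.2, -6.2]
orientation: [-1.554, 0.28, -0.274]
ft_force: [0.6, 1.2, -0.7]
width: 64.7
```

```bash
python3 - <<'E'
from h import *
o,M=st(); o,im=wrist('w11'); overlay(im,'w11o',[(*(o['ee_pos']+M@[0,-45,0]),33),(642.4,-59.5,11,42)])
E
```

```text
t 9.18 p [640.5 -62.2  -6.2] jaw deg -20.22 down [-0.0033  0.     -1.    ] F [ 0.6  1.2 -0.7] w 64.7 q6 0.24
```

View pics/w11o.png

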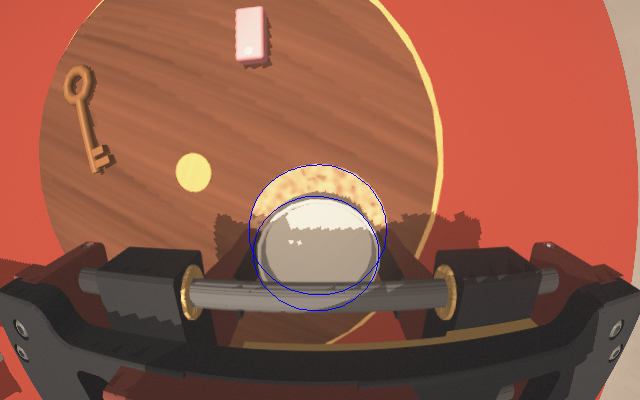

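Request:
jog_arm:
  steps:
    - {"dp": [0.024,0.034,-0.02],"turn": [0,-0.001,0],"claw": 0.4}
    - {"dp": [0.024,0.034,-0.05],"turn": [0,-0.001,0],"claw": 0.4}
    - {"dp": [0.024,0.034,-0.09],"turn": [0,-0.001,0],"claw": 0.4}
    - {"dp": [0.024,0.034,-0.1],"turn": [0,-0.001,0],"claw": 0.4}
    - {"dp": [0.024,0.034,-0.1],"turn": [0,-0.001,0],"claw": 0.4}

```text
t: 9.65
ee_pos: [643.6, -59.4, -13.0]
orientation: [-1.553, 0.275, -0.279]
ft_force: [0.4, -0.4, -0.3]
width: 64.2
```

Request:
jog_arm:
  steps:
    - {"dp": [-0.01,0,-0.015],"turn": [0,0,0],"claw": 0.4}
    - {"dp": [-0.01,0,-0.03],"turn": [0,0,0],"claw": 0.4}
    - {"dp": [-0.01,0,-0.035],"turn": [0,0,0],"claw": 0.4}
    - {"dp": [-0.01,0,-0.035],"turn": [0,0,0],"claw": 0.4}

```text
t: 9.98
ee_pos: [642.7, -59.3, -15.8]
orientation: [-1.553, 0.275, -0.278]
ft_force: [-0.0, -0.8, -0.7]
width: 64.7
```

```bash
python3 - <<'E'
from h import *
o,M=st()
E
```

```text
t 9.98 p [642.7 -59.3 -15.8] jaw deg -20.21 down [ 2.1e-03 -2.0e-04 -1.0e+00] F [-0.  -0.8 -0.7] w 64.7 q6 0.24
```

Request:
jog_arm:
  steps:
    - {"dp": [0,0,0],"turn": [0,0,0],"claw": 1}
    - {"dp": [0,0,0],"turn": [0,0,0],"claw": 1}
    - {"dp": [0,0,0],"turn": [0,0,0],"claw": 1}
    - {"dp": [0,0,0],"turn": [0,0,0],"claw": 1}
    - {"dp": [0,0,0],"turn": [0,0,0],"claw": 1}
    - {"dp": [0,0,0.2],"turn": [0,0,0],"claw": 1}
    - {"dp": [0,0,0.6],"turn": [0,0,0],"claw": 1}
    - {"dp": [0,0,1],"turn": [0,0,0],"claw": 1}
    - {"dp": [0,0,1],"turn": [0,0,0],"claw": 1}
    - {"dp": [0,0,1],"turn": [0,0,0],"claw": 1}

```text
t: 10.82
ee_pos: [644.4, -59.5, 66.4]
orientation: [-1.553, 0.272, -0.282]
ft_force: [-0.6, -0.1, -0.0]
width: 88.2
```

```bash
python3 - <<'E'
from h import *
o,M=st(); o,im=wrist('w12'); overlay(im,'w12o',[(642.4,-59.5,29,33),(642.4,-59.5,11,42)])
E
```

```text
t 10.82 p [644.4 -59.5  66.4] jaw deg -20.21 down [ 6.6e-03 -7.0e-04 -1.0e+00] F [-0.6 -0.1 -0. ] w 88.2 q6 0.24
```

View pics/w12o.png

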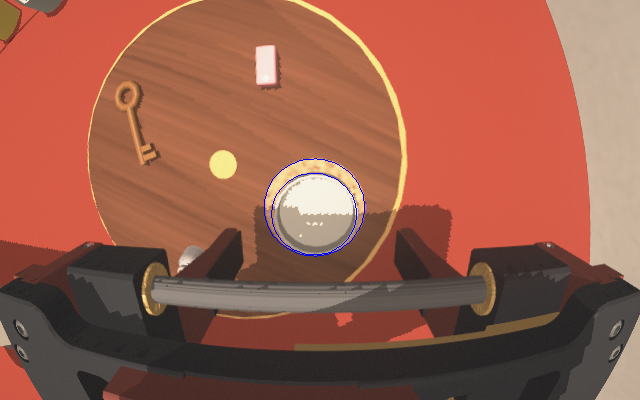

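Request:
jog_arm:
  steps:
    - {"dp": [-0.5,0.85,0.3],"turn": [0.0002,0.002,0],"claw": 1}
    - {"dp": [-0.5,0.85,0.3],"turn": [0.0002,0.002,0],"claw": 1}
    - {"dp": [-0.5,0.85,0.3],"turn": [0.0002,0.002,0],"claw": 1}

```text
t: 11.12
ee_pos: [599.2, 12.6, 88.4]
orientation: [-1.553, 0.281, -0.269]
ft_force: [0.8, 0.3, -0.5]
width: 87.9
```

Request:
jog_arm:
  steps:
    - {"dp": [-0.5,0.85,0.3],"turn": [0,0,0],"claw": 0.8}
    - {"dp": [-0.5,0.85,0.3],"turn": [0,0,0],"claw": 0.8}
    - {"dp": [-0.5,0.85,0.3],"turn": [0,0,0],"claw": 0.8}

```text
t: 11.37
ee_pos: [555.7, 84.1, 112.0]
orientation: [-1.553, 0.281, -0.265]
ft_force: [-0.7, 0.1, -0.3]
width: 72.6
```

Request:
jog_arm:
  steps:
    - {"dp": [-0.5,0.85,0],"turn": [0,0,0],"claw": 0.8}
    - {"dp": [-0.5,0.85,0],"turn": [0,0,0],"claw": 0.8}
    - {"dp": [-0.5,0.85,0],"turn": [0,0,0],"claw": 0.8}

```text
t: 11.62
ee_pos: [511.3, 155.7, 110.5]
orientation: [-1.554, 0.282, -0.259]
ft_force: [0.9, -0.2, -0.5]
width: 70.1
```

Request:
jog_arm:
  steps:
    - {"dp": [-0.5,0.85,0],"turn": [0,0,0],"claw": 0.8}
    - {"dp": [-0.5,0.85,0],"turn": [0,0,0],"claw": 0.8}
    - {"dp": [-0.5,0.85,0],"turn": [0,0,0],"claw": 0.8}
    - {"dp": [-0.5,0.85,0],"turn": [0,0,0],"claw": 0.8}

```text
t: 11.95
ee_pos: [470.0, 224.4, 109.3]
orientation: [-1.556, 0.281, -0.254]
ft_force: [0.4, -0.6, 0.6]
width: 70.2
```

```bash
python3 - <<'E'
from h import *
o,M=st(); o,im=wrist('w13'); overlay(im,'w13o',[(444.4,281,44,26),(444.4,281,0,26)])
im=ctrl.get_image('top'); save('top13',im); np.savez('/tmp/top13',**im)
for n,b,f,z,r in [('dish',(337,380,135,175),lambda h,s,v:(s<100),29,33),('pad',(337,380,135,175),lambda h,s,v:(v>190)&(h>11)&(h<25)|(s<100),11,42)]:
    c=contour(im,*b,f); q=onplane(im,c,z); print(n,len(c),fitc(q,r),fitc(q))
E
```

```text
t 11.95 p [470.  224.4 109.3] jaw deg -19.53 down [-1.680e-02  9.000e-04 -9.999e-01] F [ 0.4 -0.6  0.6] w 70.2 q6 0.75
dish 308 (array([641.6, -61.1]), np.float64(0.62)) (array([641.6, -61.1,  33.5]), np.float64(0.47))
pad 383 (array([642.5, -59.6]), np.float64(0.38)) (array([642.5, -59.6,  42.1]), np.float64(0.36))
```

View pics/w13o.png

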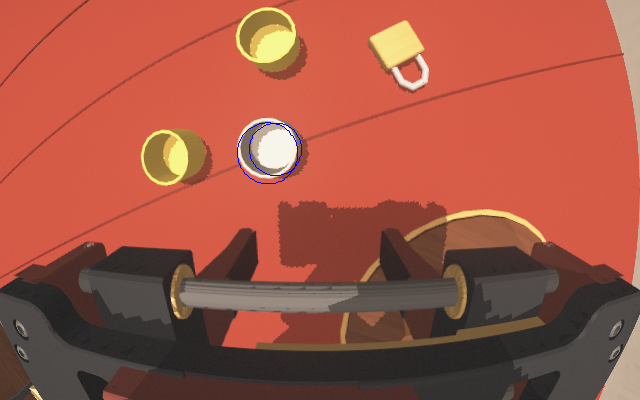

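View pics/top13.png

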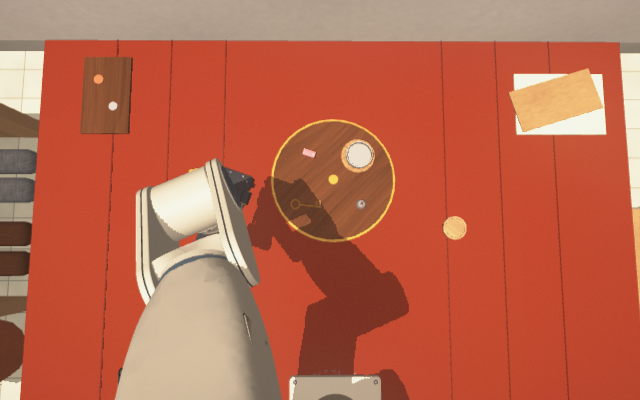

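```bash
python3 - <<'E'
from h import *
im=dict(np.load('/tmp/w13.npz')); im={k:(v.item() if v.ndim==0 else v) for k,v in im.items()}
c=contour(im,228,312,108,192,lambda h,s,v:(s<70)&(v>120)); 
print(c.min(0),c.max(0)); q=wplane(im,c,44); print(fitc(q,26),fitc(q))
x,y=fitc(q,26)[0]
overlay(im,'w13p',[(x,y,44,26),(x,y,0,26),(x,y,4,23)])
g=cv2.imread('pics/w13p.png')[90:210,180:340]; cv2.imwrite('pics/w13z.png',cv2.resize(g,None,fx=5,fy=5,interpolation=cv2.INTER_CUBIC))
t=dict(np.load('/tmp/top.npz')); t={k:(v.item() if v.ndim==0 else v) for k,v in t.items()}
c=contour(t,202,232,222,248,lambda h,s,v:(s<70)&(v>130));q=onplane(t,c,44);print('top',fitc(q,26),fitc(q))
E
```

```text
[236.875 117.625] [299.375 177.625]
(array([446.5, 285.3]), np.float64(0.54)) (array([446.5, 285.3,  25.9]), np.float64(0.54))
top (array([444.5, 283.3]), np.float64(0.66)) (array([444.6, 283.3,  25.4]), np.float64(0.43))
```

View pics/w13z.png

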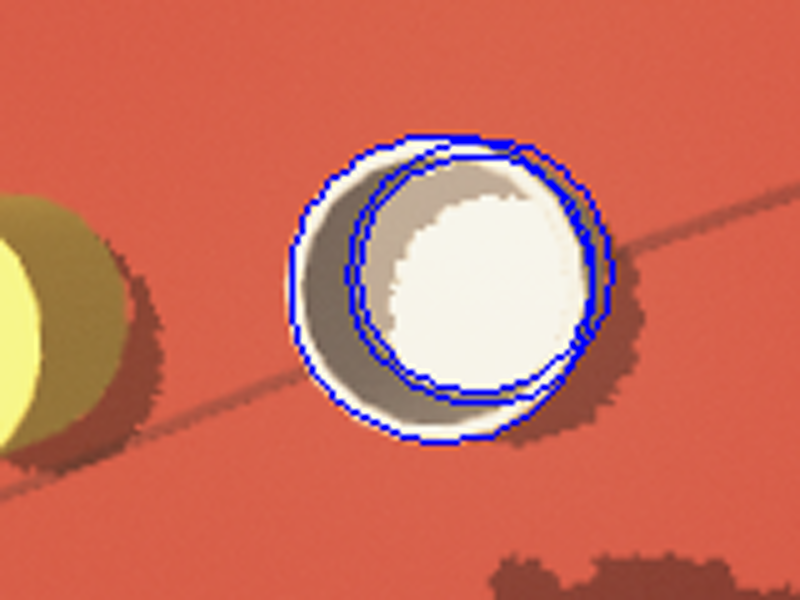

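Request:
jog_arm:
  steps:
    - {"dp": [-0.306,0.75,-0.4],"turn": [-0.0003,-0.0053,0],"claw": 0.8}
    - {"dp": [-0.306,0.75,-0.4],"turn": [-0.0003,-0.0053,0],"claw": 0.8}
    - {"dp": [-0.306,0.75,-0.4],"turn": [-0.0003,-0.0053,0],"claw": 0.8}
    - {"dp": [-0.306,0.75,-0.4],"turn": [-0.0003,-0.0053,0],"claw": 0.8}
    - {"dp": [-0.306,0.75,-0.4],"turn": [-0.0003,-0.0053,0],"claw": 0.8}

```text
t: 12.47
ee_pos: [447.9, 281.8, 77.6]
orientation: [-1.554, 0.27, -0.271]
ft_force: [0.1, -0.5, -0.2]
width: 70.0
```

```bash
python3 - <<'E'
from h import *
o,M=st(); o,im=wrist('w14'); 
c=contour(im,255,370,160,300,lambda h,s,v:(s<70)&(v>120)); 
print(c.min(0),c.max(0)); q=wplane(im,c,44); print(fitc(q,26),fitc(q))
overlay(im,'w14o',[(445.5,284.5,44,26)])
E
```

```text
t 12.47 p [447.9 281.8  77.6] jaw deg -19.77 down [ 9.e-04 -1.e-04 -1.e+00] F [ 0.1 -0.5 -0.2] w 70.0 q6 0.89
[278.125 171.625] [345.125 243.125]
(array([446.3, 287.1]), np.float64(1.06)) (array([446.3, 287.2,  26.3]), np.float64(1.05))
```

View pics/w14o.png

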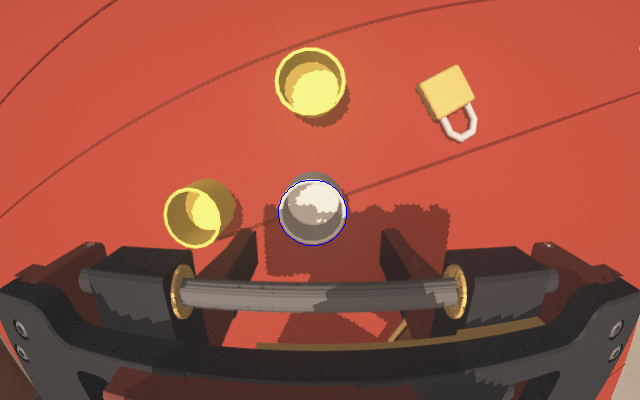

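Request:
jog_arm:
  steps:
    - {"dp": [-0.03,0.034,-0.4],"turn": [0,0,0],"claw": 0.8}
    - {"dp": [-0.03,0.034,-0.7],"turn": [0,0,0],"claw": 0.8}
    - {"dp": [-0.03,0.034,-0.7],"turn": [0,0,0],"claw": 0.8}
    - {"dp": [-0.03,0.034,-0.7],"turn": [0,0,0],"claw": 0.8}
    - {"dp": [-0.03,0.034,-0.7],"turn": [0,0,0],"claw": 0.8}

```text
t: 12.93
ee_pos: [446.9, 284.3, 23.1]
orientation: [-1.552, 0.27, -0.274]
ft_force: [0.3, -0.2, -0.7]
width: 70.2
```

```bash
python3 - <<'E'
from h import *
o,M=st(); o,im=wrist('w15'); 
overlay(im,'w15o',[(445.5,284.5,44,26)])
E
```

```text
t 12.93 p [446.9 284.3  23.1] jaw deg -19.87 down [ 2.5e-03  9.0e-04 -1.0e+00] F [ 0.3 -0.2 -0.7] w 70.2 q6 0.89
```

View pics/w15o.png

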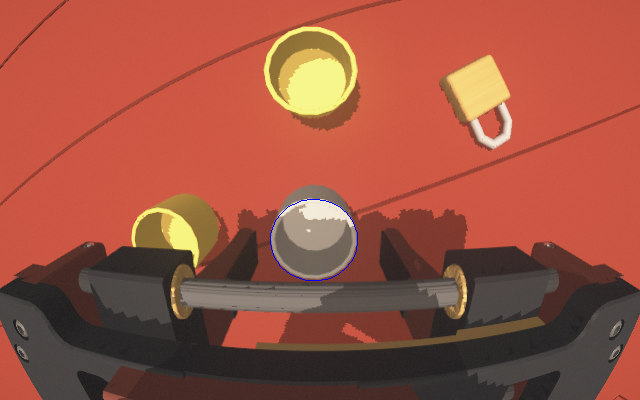

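Good. Go down to −8 and close.

Request:
jog_arm:
  steps:
    - {"dp": [-0.02,0,-0.15],"turn": [0,0,0],"claw": 0.8}
    - {"dp": [-0.02,0,-0.3],"turn": [0,0,0],"claw": 0.8}
    - {"dp": [-0.02,0,-0.38],"turn": [0,0,0],"claw": 0.8}
    - {"dp": [-0.02,0,-0.4],"turn": [0,0,0],"claw": 0.8}
    - {"dp": [-0.02,0,-0.4],"turn": [0,0,0],"claw": 0.8}
    - {"dp": [-0.02,0,-0.4],"turn": [0,0,0],"claw": 0.4}
    - {"dp": [-0.02,0,-0.4],"turn": [0,0,0],"claw": 0.4}
    - {"dp": [-0.02,0,-0.4],"turn": [0,0,0],"claw": 0.4}
    - {"dp": [-0.02,0,-0.4],"turn": [0,0,0],"claw": 0.4}
    - {"dp": [-0.02,0,-0.4],"turn": [0,0,0],"claw": 0.4}
    - {"dp": [-0.02,0,-0.4],"turn": [0,0,0],"claw": 0.4}

```text
t: 13.9
ee_pos: [445.6, 284.8, -8.4]
orientation: [-1.551, 0.269, -0.274]
ft_force: [-0.1, 1.3, 0.5]
width: 51.3
```

Request:
jog_arm:
  steps:
    - {"dp": [0,0,0],"turn": [0,0,0],"claw": 0.4}
    - {"dp": [0,0,0],"turn": [0,0,0],"claw": 0.4}

```text
t: 14.07
ee_pos: [445.6, 284.8, -8.3]
orientation: [-1.551, 0.269, -0.274]
ft_force: [-1.2, 0.4, 0.3]
width: 51.5
```

```bash
python3 - <<'E'
from h import *
o,M=st(); o,im=wrist('w16'); 
im=ctrl.get_image('side'); save('s16',im)
E
```

```text
t 14.07 p [445.6 284.8  -8.3] jaw deg -19.85 down [ 0.0038  0.0017 -1.    ] F [-1.2  0.4  0.3] w 51.5 q6 0.89
```

View pics/w16.png

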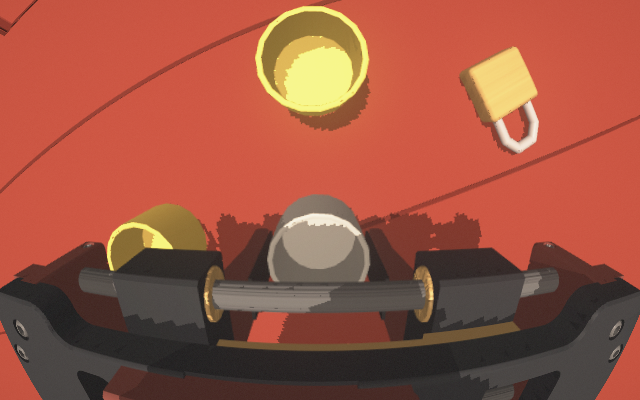

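Request:
jog_arm:
  steps:
    - {"dp": [0,0,0.3],"turn": [0,0,0],"claw": 0.3}
    - {"dp": [0,0,0.7],"turn": [0,0,0],"claw": 0.3}
    - {"dp": [0,0,1],"turn": [0,0,0],"claw": 0.3}
    - {"dp": [0,0,1],"turn": [0,0,0],"claw": 0.3}

```text
t: 14.5
ee_pos: [448.3, 286.4, 75.8]
orientation: [-1.547, 0.265, -0.279]
ft_force: [0.8, 0.4, -0.1]
width: 51.8
```

Request:
jog_arm:
  steps:
    - {"dp": [0.5,-0.85,0],"turn": [0,0,0],"claw": 0.3}
    - {"dp": [0.5,-0.85,0],"turn": [0,0,0],"claw": 0.3}
    - {"dp": [0.5,-0.85,0],"turn": [0,0,0],"claw": 0.3}

```text
t: 14.75
ee_pos: [490.9, 214.8, 75.8]
orientation: [-1.547, 0.265, -0.282]
ft_force: [-0.0, -0.7, -0.3]
width: 52.2
```

Request:
jog_arm:
  steps:
    - {"dp": [0.5,-0.85,0],"turn": [0,0,0],"claw": 0.3}
    - {"dp": [0.5,-0.85,0],"turn": [0,0,0],"claw": 0.3}
    - {"dp": [0.5,-0.85,0],"turn": [0,0,0],"claw": 0.3}

```text
t: 15.0
ee_pos: [533.8, 142.6, 75.3]
orientation: [-1.547, 0.267, -0.286]
ft_force: [-0.0, -0.5, -1.4]
width: 51.8
```

Request:
jog_arm:
  steps:
    - {"dp": [0.5,-0.85,0],"turn": [0,0,0],"claw": 0.3}
    - {"dp": [0.5,-0.85,0],"turn": [0,0,0],"claw": 0.3}
    - {"dp": [0.5,-0.85,0],"turn": [0,0,0],"claw": 0.3}

```text
t: 15.25
ee_pos: [576.9, 70.4, 75.0]
orientation: [-1.547, 0.268, -0.291]
ft_force: [0.9, 0.3, -0.7]
width: 51.9
```

Request:
jog_arm:
  steps:
    - {"dp": [0.5,-0.85,0],"turn": [0,0,0],"claw": 0.3}
    - {"dp": [0.5,-0.85,0],"turn": [0,0,0],"claw": 0.3}
    - {"dp": [0.5,-0.85,0],"turn": [0,0,0],"claw": 0.3}
    - {"dp": [0.5,-0.85,0],"turn": [0,0,0],"claw": 0.3}

```text
t: 15.58
ee_pos: [617.1, 1.3, 74.1]
orientation: [-1.546, 0.271, -0.293]
ft_force: [-0.5, -0.1, -1.3]
width: 51.8
```

```bash
python3 - <<'E'
from h import *
o,M=st(); o,im=wrist('w17'); 
x,y,z=o['ee_pos']
overlay(im,'w17o',[(x,y,z+52.3,26),(641.8,-60.6,29,33)])
E
```

```text
t 15.58 p [617.1   1.3  74.1] jaw deg -20.62 down [ 0.0152  0.0032 -0.9999] F [-0.5 -0.1 -1.3] w 51.8 q6 0.34
```

View pics/w17o.png

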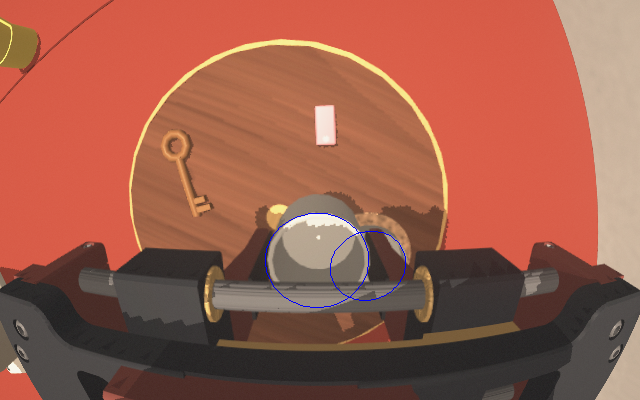

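Request:
jog_arm:
  steps:
    - {"dp": [0.308,-0.774,0],"turn": [-0.001,0.0048,0],"claw": 0.3}
    - {"dp": [0.308,-0.774,0],"turn": [-0.001,0.0048,0],"claw": 0.3}
    - {"dp": [0.308,-0.774,-0.2],"turn": [-0.001,0.0048,0],"claw": 0.3}
    - {"dp": [0.308,-0.774,-0.4],"turn": [-0.001,0.0048,0],"claw": 0.3}
    - {"dp": [0.308,-0.774,-0.4],"turn": [-0.001,0.0048,0],"claw": 0.3}

```text
t: 16.05
ee_pos: [637.3, -57.6, 38.7]
orientation: [-1.553, 0.286, -0.275]
ft_force: [-1.4, 0.8, -1.3]
width: 51.7
```

```bash
python3 - <<'E'
from h import *
o,M=st()
E
```

```text
t 16.05 p [637.3 -57.6  38.7] jaw deg -20.49 down [-0.0073  0.0013 -1.    ] F [-1.4  0.8 -1.3] w 51.7 q6 0.25
```

Request:
jog_arm:
  steps:
    - {"dp": [0.056,-0.04,-0.05],"turn": [-0.0004,-0.0023,0],"claw": 0.3}
    - {"dp": [0.056,-0.04,-0.1],"turn": [-0.0004,-0.0023,0],"claw": 0.3}
    - {"dp": [0.056,-0.04,-0.14],"turn": [-0.0004,-0.0023,0],"claw": 0.3}
    - {"dp": [0.056,-0.04,-0.14],"turn": [-0.0004,-0.0023,0],"claw": 0.3}
    - {"dp": [0.056,-0.04,-0.14],"turn": [-0.0004,-0.0023,0],"claw": 0.3}

```text
t: 16.47
ee_pos: [641.9, -60.4, 27.8]
orientation: [-1.553, 0.28, -0.28]
ft_force: [-0.8, -0.4, -0.9]
width: 51.8
```

```bash
python3 - <<'E'
from h import *
o,M=st(); o,im=wrist('w18'); x,y,z=o['ee_pos']
overlay(im,'w18o',[(x,y,z+52.3,26),(641.8,-60.6,29,33),(642.5,-59.6,11,42)])
im=ctrl.get_image('side'); save('s18',im)
im=cv2.imread('pics/s18.png')[130:250,300:440]; cv2.imwrite('pics/s18z.png',cv2.resize(im,None,fx=5,fy=5,interpolation=cv2.INTER_CUBIC))
E
```

```text
t 16.47 p [641.9 -60.4  27.8] jaw deg -20.46 down [ 3.e-04 -0.e+00 -1.e+00] F [-0.8 -0.4 -0.9] w 51.8 q6 0.24
```

View pics/w18o.png

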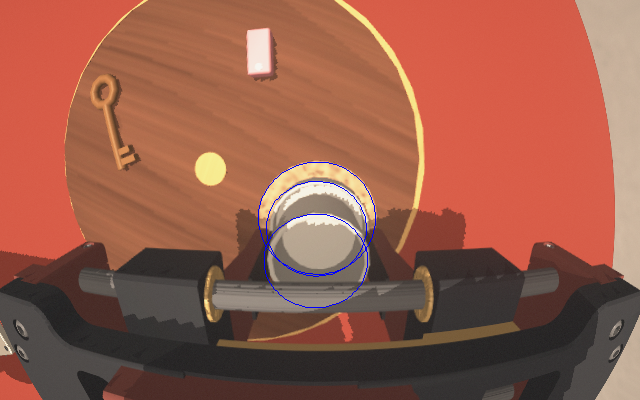

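View pics/s18z.png

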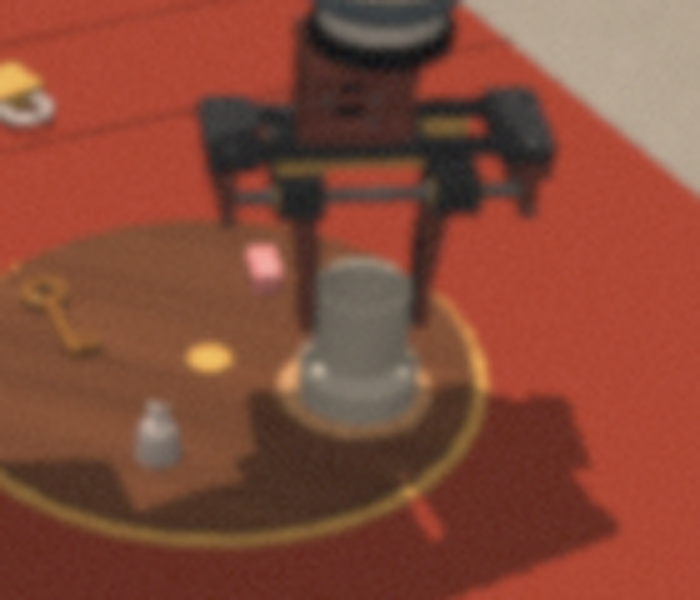

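Request:
jog_arm:
  steps:
    - {"dp": [0,0,-0.05],"turn": [0,0,0],"claw": 0.3}
    - {"dp": [0,0,-0.1],"turn": [0,0,0],"claw": 0.3}
    - {"dp": [0,0,-0.15],"turn": [0,0,0],"claw": 0.3}
    - {"dp": [0,0,-0.18],"turn": [0,0,0],"claw": 0.3}
    - {"dp": [0,0,-0.18],"turn": [0,0,0],"claw": 0.3}

```text
t: 16.98
ee_pos: [641.5, -60.7, 12.7]
orientation: [-1.553, 0.281, -0.28]
ft_force: [-0.7, -0.0, -1.6]
width: 52.0
```

Request:
jog_arm:
  steps:
    - {"dp": [0,0,-0.025],"turn": [0,0,0],"claw": 0.3}
    - {"dp": [0,0,-0.05],"turn": [0,0,0],"claw": 0.3}
    - {"dp": [0,0,-0.07],"turn": [0,0,0],"claw": 0.3}
    - {"dp": [0,0,-0.07],"turn": [0,0,0],"claw": 0.3}
    - {"dp": [0,0,-0.07],"turn": [0,0,0],"claw": 0.3}

```text
t: 17.4
ee_pos: [641.5, -60.7, 7.1]
orientation: [-1.553, 0.281, -0.28]
ft_force: [0.8, 0.1, -0.3]
width: 51.7
```

Release to 0.8, rise.

Request:
jog_arm:
  steps:
    - {"dp": [0,0,-0.005],"turn": [0,0,0],"claw": 0.8}
    - {"dp": [0,0,-0.005],"turn": [0,0,0],"claw": 0.8}
    - {"dp": [0,0,-0.005],"turn": [0,0,0],"claw": 0.8}
    - {"dp": [0,0,-0.005],"turn": [0,0,0],"claw": 0.8}
    - {"dp": [0,0,0.1],"turn": [0,0,0],"claw": 0.8}
    - {"dp": [0,0,0.5],"turn": [0,0,0],"claw": 0.8}
    - {"dp": [0,0,1],"turn": [0,0,0],"claw": 0.8}
    - {"dp": [0,0,1],"turn": [0,0,0],"claw": 0.8}
    - {"dp": [0,0,1],"turn": [0,0,0],"claw": 0.8}

```text
t: 18.15
ee_pos: [643.8, -60.9, 90.5]
orientation: [-1.552, 0.276, -0.285]
ft_force: [0.2, 0.1, 0.4]
width: 70.2
```

```bash
python3 - <<'E'
from h import *
o,M=st(); o,im=wrist('w19'); x,y,z=o['ee_pos']
c=contour(im,200,460,100,300,lambda h,s,v:(s<60)&(v>150)); print(c.min(0),c.max(0))
overlay(im,'w19o',[(641.5,-60.7,59,26)])
q=wplane(im,contour(im,220,300,20,110,lambda h,s,v:(s<110)&(v>180)),22); print('fob',cv2.minAreaRect(q.astype(np.float32)))
E
```

```text
t 18.15 p [643.8 -60.9  90.5] jaw deg -20.48 down [ 5.3e-03 -6.0e-04 -1.0e+00] F [0.2 0.1 0.4] w 70.2 q6 0.24
[277.625 167.125] [353.625 247.125]
fob ((648.134521484375, 63.008304595947266), (31.64034652709961, 15.805416107177734), 72.21073150634766)
```

View pics/w19o.png

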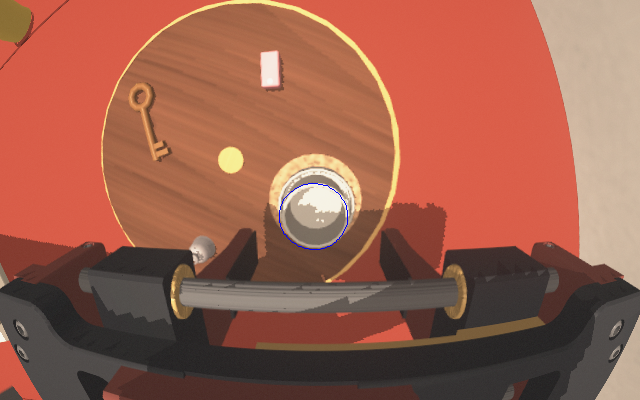

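Request:
jog_arm:
  steps:
    - {"dp": [0.02,0.75,0],"turn": [0,0.0017,0],"claw": 0.5}
    - {"dp": [0.02,0.75,0],"turn": [0,0.0017,0],"claw": 0.5}
    - {"dp": [0.02,0.75,0],"turn": [0,0.0017,0],"claw": 0.5}

```text
t: 18.45
ee_pos: [642.7, 2.3, 87.3]
orientation: [-1.553, 0.283, -0.274]
ft_force: [0.6, 0.5, 0.7]
width: 53.5
```

Request:
jog_arm:
  steps:
    - {"dp": [0.05,0.75,-0.4],"turn": [0,0,0],"claw": 0.5}
    - {"dp": [0.05,0.75,-0.4],"turn": [0,0,0],"claw": 0.5}
    - {"dp": [0.05,0.75,-0.4],"turn": [0,0,0],"claw": 0.5}
    - {"dp": [0.05,0.75,-0.4],"turn": [0,0,0],"claw": 0.5}
    - {"dp": [0.05,0.75,-0.4],"turn": [0,0,0],"claw": 0.5}

```text
t: 18.87
ee_pos: [646.3, 61.5, 54.6]
orientation: [-1.554, 0.284, -0.273]
ft_force: [0.5, 0.2, -0.9]
width: 44.1
```

```bash
python3 - <<'E'
from h import *
o,M=st(); o,im=wrist('w20')
c=contour(im,270,360,150,270,lambda h,s,v:(s<110)&(v>180)); print(c.min(0),c.max(0))
q=wplane(im,c,22); print('fob',cv2.minAreaRect(q.astype(np.float32)))
E
```

```text
t 18.87 p [646.3  61.5  54.6] jaw deg -20.32 down [-7.4e-03  1.0e-04 -1.0e+00] F [ 0.5  0.2 -0.9] w 44.1 q6 0.43
[307.375 192.125] [328.125 230.875]
fob ((648.2136840820312, 64.08975982666016), (30.568401336669922, 15.487332344055176), 70.87857055664062)
```

View pics/w20.png

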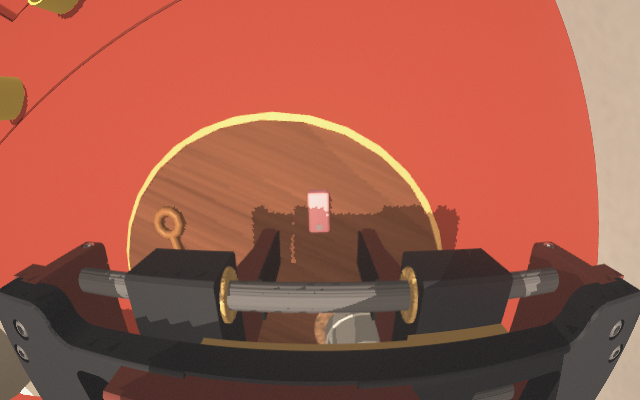

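Request:
jog_arm:
  steps:
    - {"dp": [0.02,0.023,-0.3],"turn": [0,-0.0024,0],"claw": 0.5}
    - {"dp": [0.02,0.023,-0.6],"turn": [0,-0.0024,0],"claw": 0.5}
    - {"dp": [0.02,0.023,-0.75],"turn": [0,-0.0024,0],"claw": 0.5}
    - {"dp": [0.02,0.023,-0.75],"turn": [0,-0.0024,0],"claw": 0.5}
    - {"dp": [0.02,0.023,-0.75],"turn": [0,-0.0024,0],"claw": 0.5}

```text
t: 19.33
ee_pos: [648.1, 62.1, -4.9]
orientation: [-1.553, 0.28, -0.28]
ft_force: [0.1, -0.4, -0.7]
width: 43.7
```

```bash
python3 - <<'E'
from h import *
o,M=st()
E
```

```text
t 19.33 p [648.1  62.1  -4.9] jaw deg -20.43 down [ 1.e-04  1.e-04 -1.e+00] F [ 0.1 -0.4 -0.7] w 43.7 q6 0.43
```

Request:
jog_arm:
  steps:
    - {"dp": [0,0.014,-0.05],"turn": [0,0,0],"claw": 0.5}
    - {"dp": [0,0.014,-0.1],"turn": [0,0,0],"claw": 0.5}
    - {"dp": [0,0.014,-0.15],"turn": [0,0,0],"claw": 0.5}
    - {"dp": [0,0.014,-0.16],"turn": [0,0,0],"claw": 0.5}
    - {"dp": [0,0.014,-0.16],"turn": [0,0,0],"claw": 0.5}

```text
t: 19.75
ee_pos: [648.0, 63.3, -17.8]
orientation: [-1.553, 0.28, -0.28]
ft_force: [-0.4, 0.0, 1.1]
width: 43.9
```

```bash
python3 - <<'E'
from h import *
o,M=st(); wrist('w21')
im=ctrl.get_image('side'); save('s21',im)
im=cv2.imread('pics/s21.png')[130:230,300:420]; cv2.imwrite('pics/s21z.png',cv2.resize(im,None,fx=5,fy=5,interpolation=cv2.INTER_CUBIC))
E
```

```text
t 19.75 p [648.   63.3 -17.8] jaw deg -20.42 down [-1.e-04  1.e-04 -1.e+00] F [-0.4  0.   1.1] w 43.9 q6 0.44
```

View pics/w21.png

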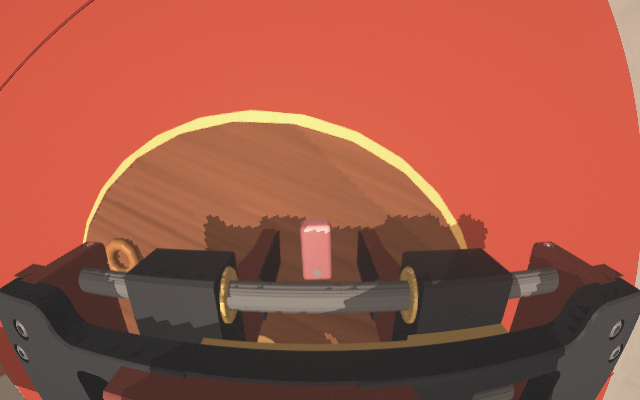

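View pics/s21z.png

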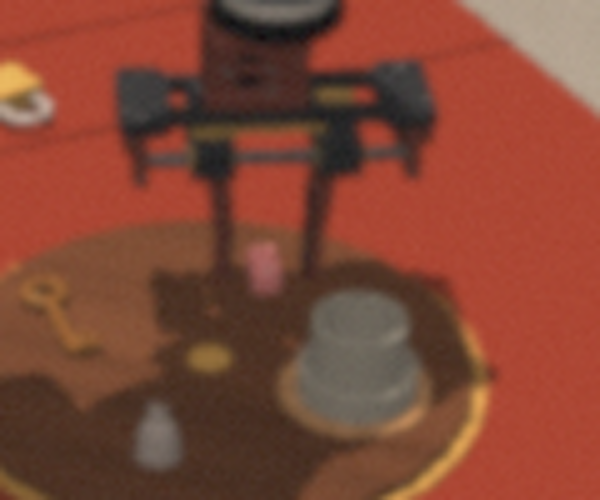

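Request:
jog_arm:
  steps:
    - {"dp": [0,0,-0.01],"turn": [0,0,0],"claw": 0.05}
    - {"dp": [0,0,-0.01],"turn": [0,0,0],"claw": 0.05}
    - {"dp": [0,0,-0.01],"turn": [0,0,0],"claw": 0.05}
    - {"dp": [0,0,-0.01],"turn": [0,0,0],"claw": 0.05}
    - {"dp": [0,0,-0.01],"turn": [0,0,0],"claw": 0.05}
    - {"dp": [0,0,-0.01],"turn": [0,0,0],"claw": 0.05}
    - {"dp": [0,0,-0.01],"turn": [0,0,0],"claw": 0.05}

```text
t: 20.43
ee_pos: [648.2, 63.3, -18.3]
orientation: [-1.552, 0.279, -0.28]
ft_force: [0.1, 0.7, 0.5]
width: 15.7
```

Request:
jog_arm:
  steps:
    - {"dp": [0,0,0],"turn": [0,0,0],"claw": 0.05}
    - {"dp": [0,0,0.3],"turn": [0,0,0],"claw": 0.05}
    - {"dp": [0,0,0.7],"turn": [0,0,0],"claw": 0.05}
    - {"dp": [0,0,1],"turn": [0,0,0],"claw": 0.05}
    - {"dp": [0,0,1],"turn": [0,0,0],"claw": 0.05}
    - {"dp": [0,0,1],"turn": [0,0,0],"claw": 0.05}

```text
t: 20.93
ee_pos: [649.4, 63.4, 63.3]
orientation: [-1.552, 0.277, -0.282]
ft_force: [0.4, 0.2, 0.1]
width: 16.0
```

```bash
python3 - <<'E'
from h import *
o,M=st(); wrist('w22')
E
```

```text
t 20.93 p [649.4  63.4  63.3] jaw deg -20.43 down [ 3.6e-03  4.0e-04 -1.0e+00] F [0.4 0.2 0.1] w 16.0 q6 0.44
```

View pics/w22.png

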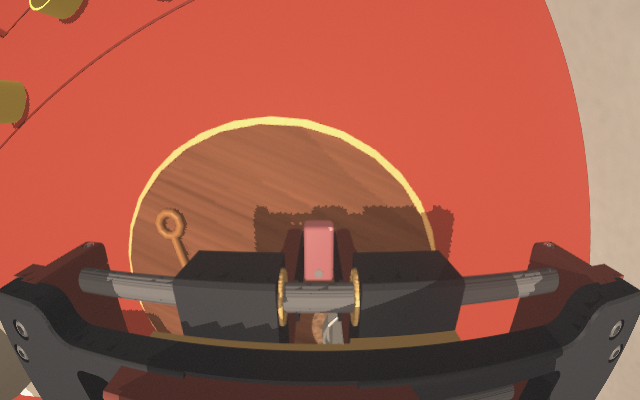

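Request:
jog_arm:
  steps:
    - {"dp": [-0.05,-0.75,0],"turn": [0,0,0],"claw": 0.05}
    - {"dp": [-0.05,-0.75,0],"turn": [0,0,0],"claw": 0.05}
    - {"dp": [-0.05,-0.75,0],"turn": [0,0,0],"claw": 0.05}

```text
t: 21.23
ee_pos: [642.5, 0.2, 59.9]
orientation: [-1.553, 0.284, -0.28]
ft_force: [-0.6, 0.6, -0.0]
width: 15.6
```

Request:
jog_arm:
  steps:
    - {"dp": [-0.05,-0.75,-0.1],"turn": [0,0,0],"claw": 0.05}
    - {"dp": [-0.05,-0.75,-0.1],"turn": [0,0,0],"claw": 0.05}
    - {"dp": [-0.05,-0.75,-0.1],"turn": [0,0,0],"claw": 0.05}
    - {"dp": [-0.05,-0.75,-0.1],"turn": [0,0,0],"claw": 0.05}
    - {"dp": [-0.05,-0.75,-0.1],"turn": [0,0,0],"claw": 0.05}

```text
t: 21.65
ee_pos: [638.0, -58.8, 51.0]
orientation: [-1.553, 0.285, -0.279]
ft_force: [-0.3, -0.3, -0.1]
width: 15.7
```

```bash
python3 - <<'E'
from h import *
o,M=st(); o,im=wrist('w23'); overlay(im,'w23o',[(641.3,-61,59,26),(641.3,-61,59,23)])
E
```

```text
t 21.65 p [638.  -58.8  51. ] jaw deg -20.57 down [-0.0039  0.     -1.    ] F [-0.3 -0.3 -0.1] w 15.7 q6 0.25
```

View pics/w23o.png

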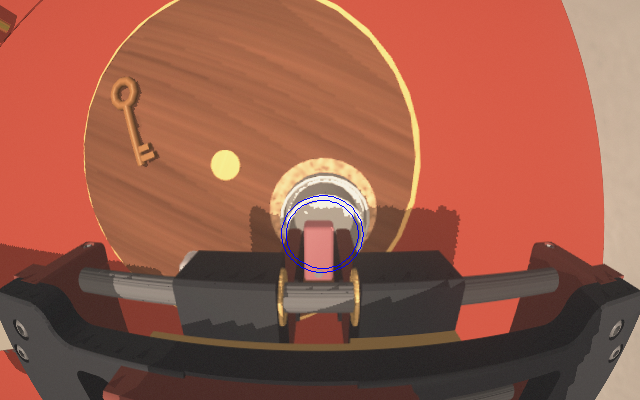

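Request:
jog_arm:
  steps:
    - {"dp": [0.04,-0.028,-0.05],"turn": [0,-0.0012,0],"claw": 0.05}
    - {"dp": [0.04,-0.028,-0.15],"turn": [0,-0.0012,0],"claw": 0.05}
    - {"dp": [0.04,-0.028,-0.22],"turn": [0,-0.0012,0],"claw": 0.05}
    - {"dp": [0.04,-0.028,-0.22],"turn": [0,-0.0012,0],"claw": 0.05}
    - {"dp": [0.04,-0.028,-0.22],"turn": [0,-0.0012,0],"claw": 0.05}

```text
t: 22.12
ee_pos: [640.9, -60.3, 32.9]
orientation: [-1.553, 0.282, -0.28]
ft_force: [0.3, -0.2, 0.1]
width: 15.8
```

```bash
python3 - <<'E'
from h import *
o,M=st(); o,im=wrist('w24'); overlay(im,'w24o',[(641.3,-61,59,26),(641.3,-61,59,23)])
E
```

```text
t 22.12 p [640.9 -60.3  32.9] jaw deg -20.51 down [-1.1e-03  1.0e-04 -1.0e+00] F [ 0.3 -0.2  0.1] w 15.8 q6 0.25
```

View pics/w24o.png

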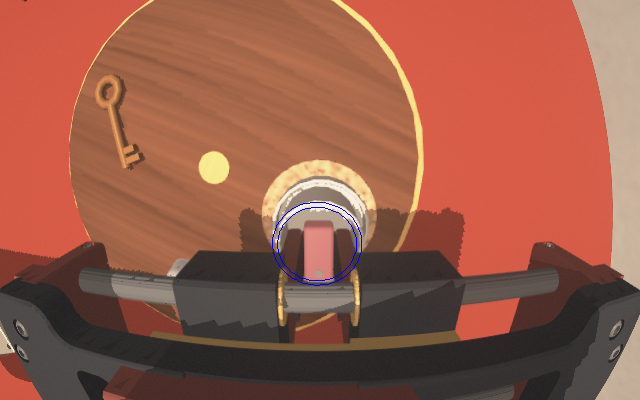

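Request:
jog_arm:
  steps:
    - {"dp": [0,0,0],"turn": [0,0,0],"claw": 0.4}
    - {"dp": [0,0,0],"turn": [0,0,0],"claw": 0.4}
    - {"dp": [0,0,0],"turn": [0,0,0],"claw": 0.4}
    - {"dp": [0,0,0],"turn": [0,0,0],"claw": 0.4}
    - {"dp": [0,0,0],"turn": [0,0,0],"claw": 0.4}
    - {"dp": [0,0,0.3],"turn": [0,0,0],"claw": 0.4}
    - {"dp": [0,0,0.8],"turn": [0,0,0],"claw": 0.4}
    - {"dp": [0,0,0.8],"turn": [0,0,0],"claw": 0.8}
    - {"dp": [0,0,0.8],"turn": [0,0,0],"claw": 1}
    - {"dp": [0,0,0.8],"turn": [0,0,0],"claw": 1}

```text
t: 23.0
ee_pos: [641.1, -60.5, 97.4]
orientation: [-1.553, 0.281, -0.281]
ft_force: [0.2, 0.7, -0.6]
width: 51.7
```

```bash
python3 - <<'E'
from h import *
o,M=st(); o,im=wrist('w25'); overlay(im,'w25o',[(641.3,-61,59,26)])
E
```

```text
t 23.0 p [641.1 -60.5  97.4] jaw deg -20.51 down [ 0. -0. -1.] F [ 0.2  0.7 -0.6] w 51.7 q6 0.25
```

View pics/w25o.png

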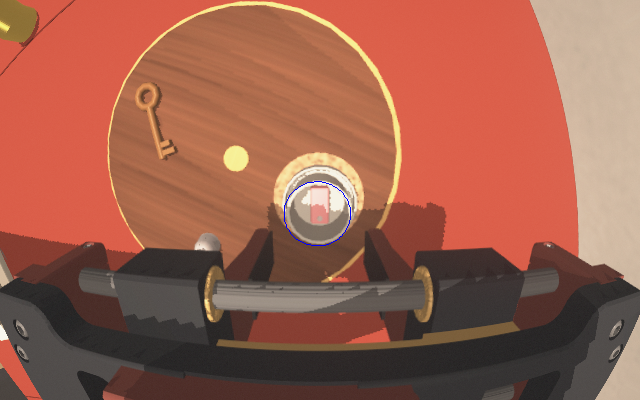

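Request:
jog_arm:
  steps:
    - {"dp": [-0.7,-0.9,0],"turn": [0,0,0],"claw": 1}
    - {"dp": [-0.7,-0.9,0],"turn": [0,0,0],"claw": 1}
    - {"dp": [-0.7,-0.9,0],"turn": [0,0,0],"claw": 1}

```text
t: 23.3
ee_pos: [579.6, -134.9, 94.5]
orientation: [-1.553, 0.288, -0.276]
ft_force: [-0.0, -0.4, -0.5]
width: 75.6
```

Request:
jog_arm:
  steps:
    - {"dp": [-0.7,-0.9,0],"turn": [0,0,0],"claw": 1}
    - {"dp": [-0.7,-0.9,0],"turn": [0,0,0],"claw": 1}
    - {"dp": [-0.7,-0.9,0],"turn": [0,0,0],"claw": 1}

```text
t: 23.55
ee_pos: [519.6, -209.0, 93.0]
orientation: [-1.553, 0.293, -0.274]
ft_force: [0.2, 0.0, -0.4]
width: 87.6
```

Request:
jog_arm:
  steps:
    - {"dp": [-0.7,-0.9,0],"turn": [0,0,0],"claw": 1}
    - {"dp": [-0.7,-0.9,0],"turn": [0,0,0],"claw": 1}
    - {"dp": [-0.7,-0.9,0],"turn": [0,0,0],"claw": 1}
    - {"dp": [-0.7,-0.9,0],"turn": [0,0,0],"claw": 1}
    - {"dp": [-0.7,-0.9,0],"turn": [0,0,0],"claw": 1}

```text
t: 23.97
ee_pos: [463.5, -280.9, 92.4]
orientation: [-1.552, 0.295, -0.275]
ft_force: [0.8, -0.7, 0.8]
width: 87.6
```

```bash
python3 - <<'E'
from h import *
o,M=st(); o,im=wrist('w26'); overlay(im,'w26o',[(461.7,-295.5,15,29)])
c=contour(im,240,420,130,260,lambda h,s,v:(h>9)&(s>40)&(h<28)); print(c.min(0),c.max(0),fitc(wplane(im,c,15),29),fitc(wplane(im,c,15)))
E
```

```text
t 23.97 p [ 463.5 -280.9   92.4] jaw deg -20.83 down [-0.0123  0.0023 -0.9999] F [ 0.8 -0.7  0.8] w 87.6 q6 -0.2
[291.625 184.625] [354.375 246.125] (array([ 462.9, -295.5]), np.float64(0.28)) (array([ 462.9, -295.5,   28.9]), np.float64(0.26))
```

View pics/w26o.png

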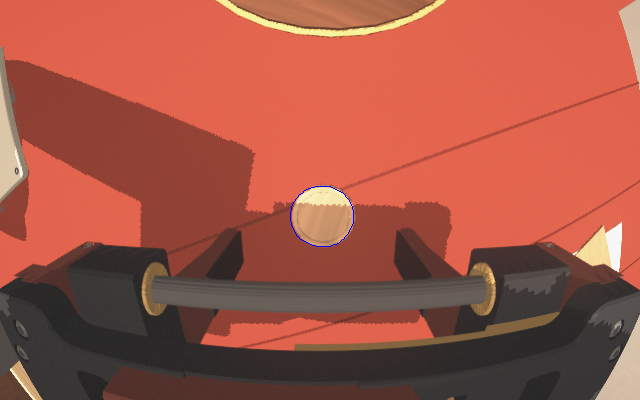

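Request:
jog_arm:
  steps:
    - {"dp": [-0.014,-0.18,-0.4],"turn": [-0.0007,-0.0039,0],"claw": 1}
    - {"dp": [-0.014,-0.18,-0.9],"turn": [-0.0007,-0.0039,0],"claw": 1}
    - {"dp": [-0.014,-0.18,-0.9],"turn": [-0.0007,-0.0039,0],"claw": 1}
    - {"dp": [-0.014,-0.18,-0.9],"turn": [-0.0007,-0.0039,0],"claw": 1}
    - {"dp": [-0.014,-0.18,-0.9],"turn": [-0.0007,-0.0039,0],"claw": 1}

```text
t: 24.43
ee_pos: [464.1, -294.1, 21.5]
orientation: [-1.552, 0.282, -0.284]
ft_force: [0.1, 0.6, -0.2]
width: 87.4
```

```bash
python3 - <<'E'
from h import *
o,M=st()
E
```

```text
t 24.43 p [ 464.1 -294.1   21.5] jaw deg -20.66 down [ 8.e-04 -3.e-04 -1.e+00] F [ 0.1  0.6 -0.2] w 87.4 q6 -0.23
```

Request:
jog_arm:
  steps:
    - {"dp": [-0.02,-0.015,-0.2],"turn": [0,0,0],"claw": 1}
    - {"dp": [-0.02,-0.015,-0.4],"turn": [0,0,0],"claw": 1}
    - {"dp": [-0.02,-0.015,-0.55],"turn": [0,0,0],"claw": 1}
    - {"dp": [-0.02,-0.015,-0.57],"turn": [0,0,0],"claw": 1}
    - {"dp": [-0.02,-0.015,-0.57],"turn": [0,0,0],"claw": 1}
    - {"dp": [-0.02,-0.015,-0.57],"turn": [0,0,0],"claw": 1}

```text
t: 24.93
ee_pos: [463.3, -295.6, -22.9]
orientation: [-1.553, 0.281, -0.285]
ft_force: [-0.1, -0.1, -0.2]
width: 87.8
```

```bash
python3 - <<'E'
from h import *
o,M=st()
E
```

```text
t 24.93 p [ 463.3 -295.6  -22.9] jaw deg -20.65 down [ 0.0021 -0.0011 -1.    ] F [-0.1 -0.1 -0.2] w 87.8 q6 -0.23
```

Request:
jog_arm:
  steps:
    - {"dp": [-0.01,0,-0.02],"turn": [0.0003,0.0007,0],"claw": 1}
    - {"dp": [-0.01,0,-0.045],"turn": [0.0003,0.0007,0],"claw": 1}
    - {"dp": [-0.01,0,-0.045],"turn": [0.0003,0.0007,0],"claw": 1}
    - {"dp": [-0.01,0,-0.045],"turn": [0.0003,0.0007,0],"claw": 0.45}
    - {"dp": [-0.01,0,-0.045],"turn": [0.0003,0.0007,0],"claw": 0.45}
    - {"dp": [-0.01,0,-0.045],"turn": [0.0003,0.0007,0],"claw": 0.45}
    - {"dp": [-0.01,0,-0.045],"turn": [0.0003,0.0007,0],"claw": 0.45}
    - {"dp": [-0.01,0,-0.045],"turn": [0.0003,0.0007,0],"claw": 0.45}
    - {"dp": [-0.01,0,-0.045],"turn": [0.0003,0.0007,0],"claw": 0.45}
    - {"dp": [-0.01,0,-0.045],"turn": [0.0003,0.0007,0],"claw": 0.45}

```text
t: 25.77
ee_pos: [462.5, -295.6, -26.5]
orientation: [-1.552, 0.283, -0.283]
ft_force: [0.1, -0.7, 0.4]
width: 57.0
```

Request:
jog_arm:
  steps:
    - {"dp": [0,0,0],"turn": [0,0,0],"claw": 0.45}
    - {"dp": [0,0,0],"turn": [0,0,0],"claw": 0.45}

```text
t: 25.93
ee_pos: [462.5, -295.6, -26.5]
orientation: [-1.552, 0.283, -0.283]
ft_force: [0.1, 0.2, 0.8]
width: 56.6
```

```bash
python3 - <<'E'
from h import *
o,M=st(); o,im=wrist('w27')
E
```

```text
t 25.93 p [ 462.5 -295.6  -26.5] jaw deg -20.65 down [-2.e-04 -1.e-04 -1.e+00] F [0.1 0.2 0.8] w 56.6 q6 -0.23
```

View pics/w27.png

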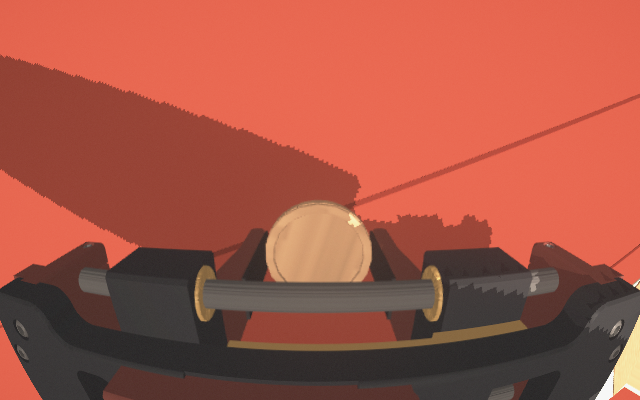

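Request:
jog_arm:
  steps:
    - {"dp": [0,0,0.2],"turn": [0,0,0],"claw": 0.45}
    - {"dp": [0,0,0.6],"turn": [0,0,0],"claw": 0.45}
    - {"dp": [0,0,1],"turn": [0,0,0],"claw": 0.45}
    - {"dp": [0,0,1],"turn": [0,0,0],"claw": 0.45}
    - {"dp": [0,0,1],"turn": [0,0,0],"claw": 0.45}

```text
t: 26.4
ee_pos: [463.8, -296.4, 55.2]
orientation: [-1.554, 0.28, -0.286]
ft_force: [-0.0, -0.1, -0.6]
width: 56.9
```

```bash
python3 - <<'E'
from h import *
o,M=st(); o,im=wrist('w28'); p=o['ee_pos']+M@[0,-41.5,0]
overlay(im,'w28o',[(*p,29)])
im=ctrl.get_image('side'); save('s28',im)
im=cv2.imread('pics/s28.png')[180:320,270:430]; cv2.imwrite('pics/s28z.png',cv2.resize(im,None,fx=4,fy=4,interpolation=cv2.INTER_CUBIC))
E
```

```text
t 26.4 p [ 463.8 -296.4   55.2] jaw deg -20.64 down [ 0.0031 -0.0024 -1.    ] F [-0.  -0.1 -0.6] w 56.9 q6 -0.23
```

View pics/w28o.png

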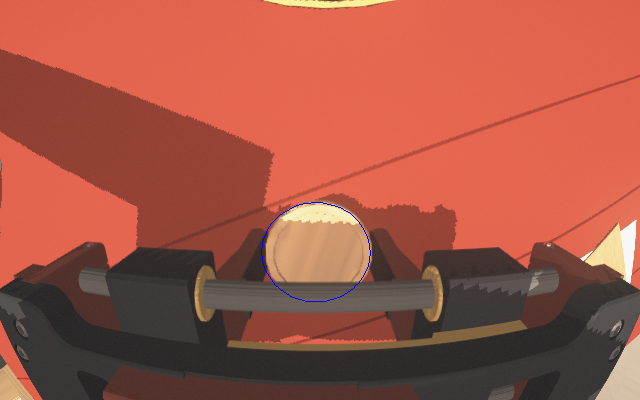

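View pics/s28z.png

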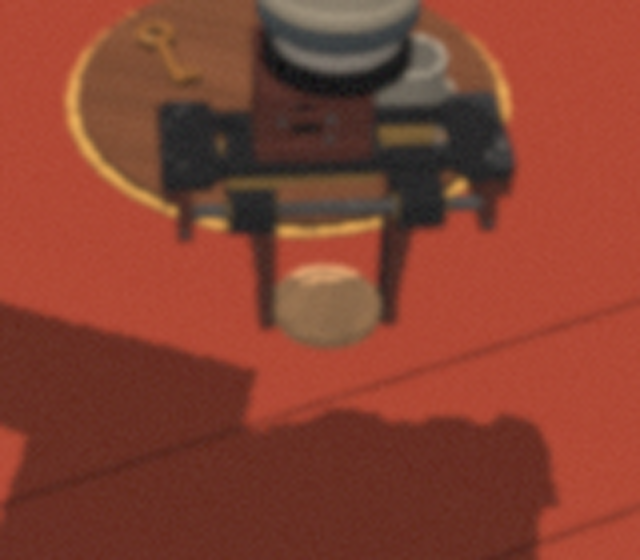

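Request:
jog_arm:
  steps:
    - {"dp": [0.65,0.85,0.15],"turn": [0.0008,0.001,0],"claw": 0.45}
    - {"dp": [0.65,0.85,0.15],"turn": [0.0008,0.001,0],"claw": 0.45}
    - {"dp": [0.65,0.85,0.15],"turn": [0.0008,0.001,0],"claw": 0.45}

```text
t: 26.75
ee_pos: [516.6, -223.6, 64.3]
orientation: [-1.549, 0.284, -0.277]
ft_force: [-0.0, -0.5, -0.9]
width: 57.0
```

Request:
jog_arm:
  steps:
    - {"dp": [0.65,0.85,0.15],"turn": [0,0,0],"claw": 0.45}
    - {"dp": [0.65,0.85,0.15],"turn": [0,0,0],"claw": 0.45}
    - {"dp": [0.65,0.85,0.15],"turn": [0,0,0],"claw": 0.45}

```text
t: 27.0
ee_pos: [571.3, -151.9, 75.6]
orientation: [-1.549, 0.281, -0.276]
ft_force: [-0.2, -0.1, -1.2]
width: 57.1
```

Request:
jog_arm:
  steps:
    - {"dp": [0.65,0.85,0],"turn": [0,0,0],"claw": 0.45}
    - {"dp": [0.65,0.85,0],"turn": [0,0,0],"claw": 0.45}
    - {"dp": [0.65,0.85,0],"turn": [0,0,0],"claw": 0.45}
    - {"dp": [0.65,0.85,0],"turn": [0,0,0],"claw": 0.45}

```text
t: 27.33
ee_pos: [623.5, -82.1, 74.0]
orientation: [-1.549, 0.28, -0.272]
ft_force: [-0.8, -0.5, -0.1]
width: 57.1
```

```bash
python3 - <<'E'
from h import *
o,M=st()
im=ctrl.get_image('top'); save('top29',im)
E
```

```text
t 27.33 p [623.5 -82.1  74. ] jaw deg -20.14 down [-0.0044  0.005  -1.    ] F [-0.8 -0.5 -0.1] w 57.1 q6 0.2
```

Request:
jog_arm:
  steps:
    - {"dp": [0.225,0.268,0],"turn": [-0.0016,-0.0014,0],"claw": 0.45}
    - {"dp": [0.225,0.268,-0.1],"turn": [-0.0016,-0.0014,0],"claw": 0.45}
    - {"dp": [0.225,0.268,-0.25],"turn": [-0.0016,-0.0014,0],"claw": 0.45}
    - {"dp": [0.225,0.268,-0.25],"turn": [-0.0016,-0.0014,0],"claw": 0.45}
    - {"dp": [0.225,0.268,-0.25],"turn": [-0.0016,-0.0014,0],"claw": 0.45}

```text
t: 27.8
ee_pos: [638.0, -63.3, 52.3]
orientation: [-1.554, 0.282, -0.274]
ft_force: [-0.2, -1.1, 0.4]
width: 56.8
```

```bash
python3 - <<'E'
from h import *
o,M=st()
o,im=wrist('w30'); overlay(im,'w30o',[(641.5,-60.7,59,26),(641.8,-60.6,29,33)])
E
```

```text
t 27.8 p [638.  -63.3  52.3] jaw deg -20.29 down [-0.005 -0.    -1.   ] F [-0.2 -1.1  0.4] w 56.8 q6 0.24
```

View pics/w30o.png

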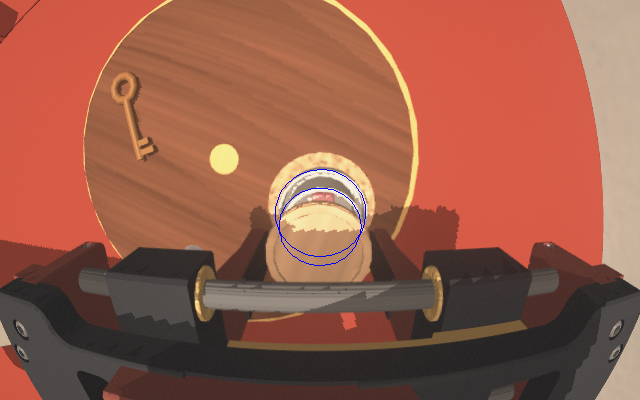

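Request:
jog_arm:
  steps:
    - {"dp": [0.044,0.033,-0.05],"turn": [0,-0.0016,0],"claw": 0.45}
    - {"dp": [0.044,0.033,-0.1],"turn": [0,-0.0016,0],"claw": 0.45}
    - {"dp": [0.044,0.033,-0.12],"turn": [0,-0.0016,0],"claw": 0.45}
    - {"dp": [0.044,0.033,-0.12],"turn": [0,-0.0016,0],"claw": 0.45}
    - {"dp": [0.044,0.033,-0.12],"turn": [0,-0.0016,0],"claw": 0.45}

```text
t: 28.27
ee_pos: [642.2, -60.6, 43.4]
orientation: [-1.553, 0.277, -0.279]
ft_force: [0.2, 0.7, 0.1]
width: 57.0
```

```bash
python3 - <<'E'
from h import *
o,M=st()
E
```

```text
t 28.27 p [642.2 -60.6  43.4] jaw deg -20.29 down [ 1.4e-03 -1.0e-04 -1.0e+00] F [0.2 0.7 0.1] w 57.0 q6 0.24
```

Request:
jog_arm:
  steps:
    - {"dp": [-0.01,0,-0.03],"turn": [0,0.0004,0],"claw": 0.45}
    - {"dp": [-0.01,0,-0.07],"turn": [0,0.0004,0],"claw": 0.45}
    - {"dp": [-0.01,0,-0.11],"turn": [0,0.0004,0],"claw": 0.45}
    - {"dp": [-0.01,0,-0.14],"turn": [0,0.0004,0],"claw": 0.45}
    - {"dp": [-0.01,0,-0.16],"turn": [0,0.0004,0],"claw": 0.45}
    - {"dp": [-0.01,0,-0.16],"turn": [0,0.0004,0],"claw": 0.45}
    - {"dp": [-0.01,0,-0.16],"turn": [0,0.0004,0],"claw": 0.45}

```text
t: 28.85
ee_pos: [641.3, -60.5, 30.4]
orientation: [-1.553, 0.278, -0.278]
ft_force: [0.3, 0.3, 0.5]
width: 56.9
```

```bash
python3 - <<'E'
from h import *
o,M=st()
im=ctrl.get_image('side'); save('s31',im)
im=cv2.imread('pics/s31.png')[130:240,310:430]; cv2.imwrite('pics/s31z.png',cv2.resize(im,None,fx=5,fy=5,interpolation=cv2.INTER_CUBIC))
E
```

```text
t 28.85 p [641.3 -60.5  30.4] jaw deg -20.29 down [-1.e-04 -1.e-04 -1.e+00] F [0.3 0.3 0.5] w 56.9 q6 0.24
```

View pics/s31z.png

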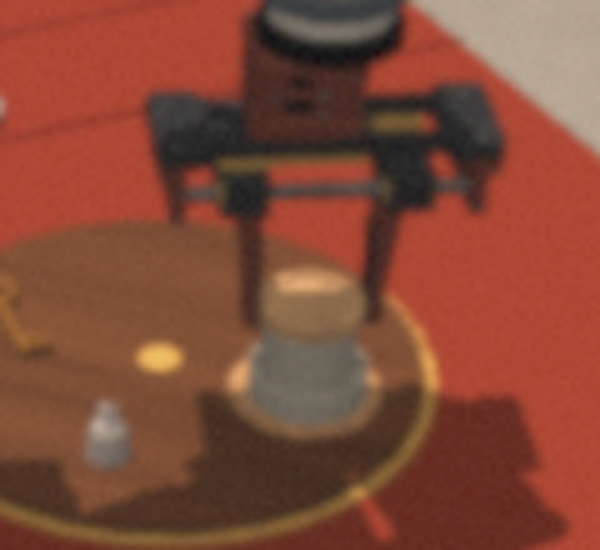

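Going in without contact. Final 4 mm.

Request:
jog_arm:
  steps:
    - {"dp": [0.002,-0.002,-0.02],"turn": [0,0,0],"claw": 0.45}
    - {"dp": [0.002,-0.002,-0.035],"turn": [0,0,0],"claw": 0.45}
    - {"dp": [0.002,-0.002,-0.045],"turn": [0,0,0],"claw": 0.45}
    - {"dp": [0.002,-0.002,-0.045],"turn": [0,0,0],"claw": 0.45}
    - {"dp": [0.002,-0.002,-0.045],"turn": [0,0,0],"claw": 0.45}

```text
t: 29.32
ee_pos: [641.6, -60.8, 26.9]
orientation: [-1.553, 0.278, -0.278]
ft_force: [-0.2, 0.2, -0.2]
width: 57.2
```

Request:
jog_arm:
  steps:
    - {"dp": [0,0,-0.005],"turn": [0,0,0],"claw": 1}
    - {"dp": [0,0,-0.005],"turn": [0,0,0],"claw": 1}
    - {"dp": [0,0,-0.005],"turn": [0,0,0],"claw": 1}
    - {"dp": [0,0,-0.005],"turn": [0,0,0],"claw": 1}
    - {"dp": [0,0,-0.005],"turn": [0,0,0],"claw": 1}
    - {"dp": [0,0,0.1],"turn": [0,0,0],"claw": 1}
    - {"dp": [0,0,0.5],"turn": [0,0,0],"claw": 1}
    - {"dp": [0,0,1],"turn": [0,0,0],"claw": 1}
    - {"dp": [0,0,1],"turn": [0,0,0],"claw": 1}
    - {"dp": [0,0,1],"turn": [0,0,0],"claw": 1}

```text
t: 30.15
ee_pos: [643.8, -61.0, 110.4]
orientation: [-1.553, 0.273, -0.283]
ft_force: [-0.6, -0.4, 0.3]
width: 87.8
```

```bash
python3 - <<'E'
from h import *
o,M=st()
o,im=wrist('w32'); overlay(im,'w32o',[(641.5,-60.7,68,29)])
c=contour(im,250,380,150,290,lambda h,s,v:(h>9)&(s>40)&(h<28)); print(c.min(0),c.max(0))
im=ctrl.get_image('side'); save('s32',im)
im=cv2.imread('pics/s32.png')[130:240,310:430]; cv2.imwrite('pics/s32z.png',cv2.resize(im,None,fx=5,fy=5,interpolation=cv2.INTER_CUBIC))
E
```

```text
t 30.15 p [643.8 -61.  110.4] jaw deg -20.29 down [ 6.e-03 -8.e-04 -1.e+00] F [-0.6 -0.4  0.3] w 87.8 q6 0.24
[249.625 149.625] [379.375 289.375]
```

View pics/w32o.png

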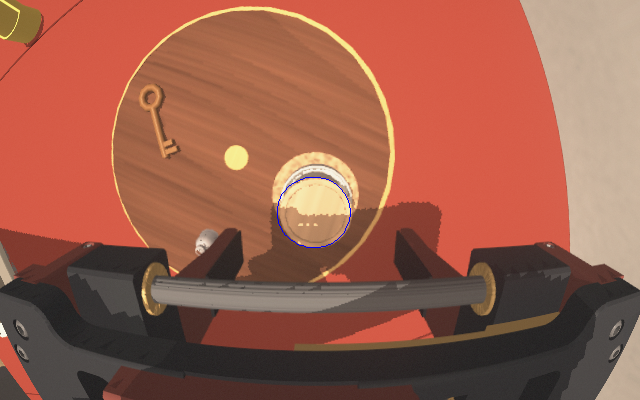

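View pics/s32z.png

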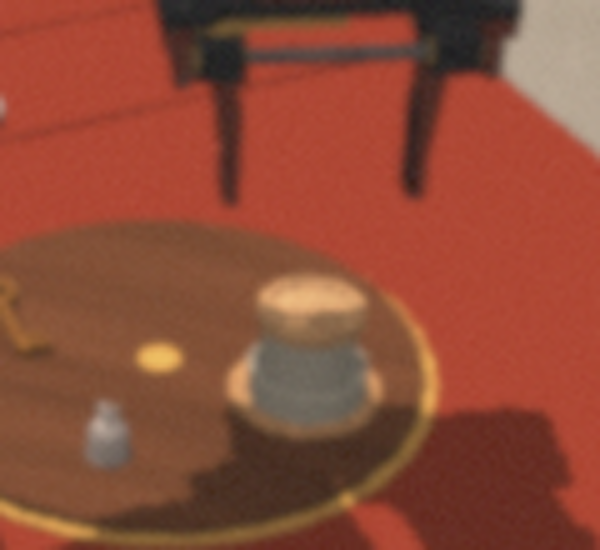

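Request:
jog_arm:
  steps:
    - {"dp": [-0.75,-0.03,0],"turn": [0.0003,0.0019,0],"claw": 0.5}
    - {"dp": [-0.75,-0.03,0],"turn": [0.0003,0.0019,0],"claw": 0.5}
    - {"dp": [-0.75,-0.03,0],"turn": [0.0003,0.0019,0],"claw": 0.5}

```text
t: 30.5
ee_pos: [575.4, -62.8, 104.8]
orientation: [-1.554, 0.289, -0.267]
ft_force: [0.3, 0.9, -0.5]
width: 71.9
```

Request:
jog_arm:
  steps:
    - {"dp": [-0.7,-0.03,-0.3],"turn": [0,0,0],"claw": 0.5}
    - {"dp": [-0.7,-0.03,-0.3],"turn": [0,0,0],"claw": 0.5}
    - {"dp": [-0.7,-0.03,-0.3],"turn": [0,0,0],"claw": 0.5}
    - {"dp": [-0.7,-0.03,-0.3],"turn": [0,0,0],"claw": 0.5}
    - {"dp": [-0.7,-0.03,-0.3],"turn": [0,0,0],"claw": 0.5}

```text
t: 30.92
ee_pos: [520.9, -65.3, 80.7]
orientation: [-1.553, 0.288, -0.268]
ft_force: [0.3, -0.4, -0.6]
width: 44.3
```

```bash
python3 - <<'E'
from h import *
o,M=st()
o,im=wrist('w33'); overlay(im,'w33o',[(519.8,-65.4,8,12.5),(519.8,-65.4,41,5)])
im=ctrl.get_image('top'); save('top33',im); np.savez('/tmp/top33',**im); P=cloud(im)
c=contour(im,335,382,130,178,lambda h,s,v:(v>210)&(h>11)&(h<25)&(s>60)); print(fitc(onplane(im,c,11)))
g=cv2.resize(im['img'][110:250,260:420],None,fx=5,fy=4,interpolation=cv2.INTER_CUBIC); cv2.imwrite('pics/top33z.png',g[:,:,::-1])
E
```

```text
t 30.92 p [520.9 -65.3  80.7] jaw deg -20.32 down [-0.0127  0.0016 -0.9999] F [ 0.3 -0.4 -0.6] w 44.3 q6 0.21
(array([657.6, 300.2, 357.1]), np.float64(4.33))
```

View pics/w33o.png

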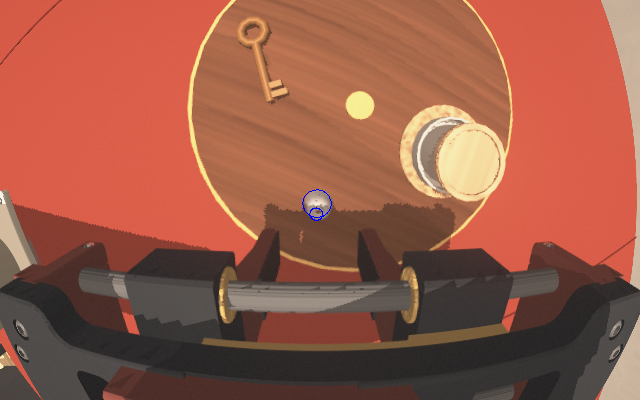

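View pics/top33z.png

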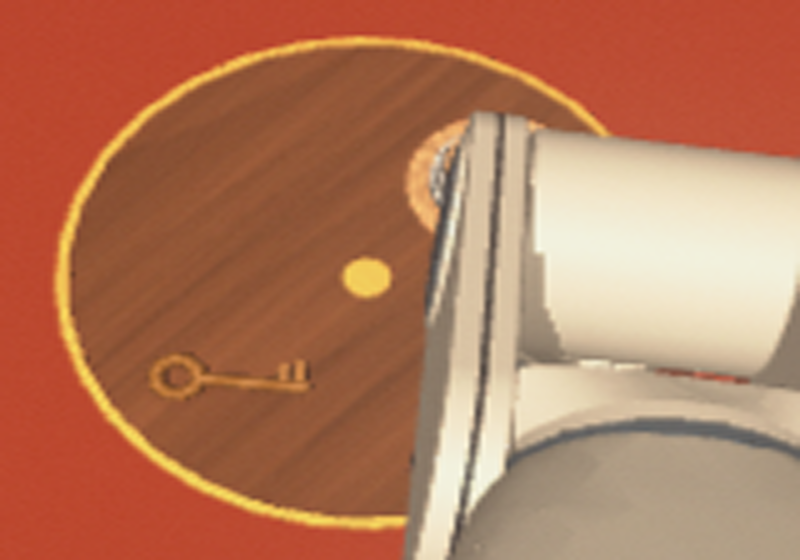

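```bash
python3 - <<'E'
from h import *
g=cv2.imread('pics/w33o.png')[150:250,250:390]; a=cv2.resize(g,None,fx=5,fy=5,interpolation=cv2.INTER_CUBIC); cv2.imwrite('pics/w33z.png',a)
E
```

```text
(no output)
```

View pics/w33z.png

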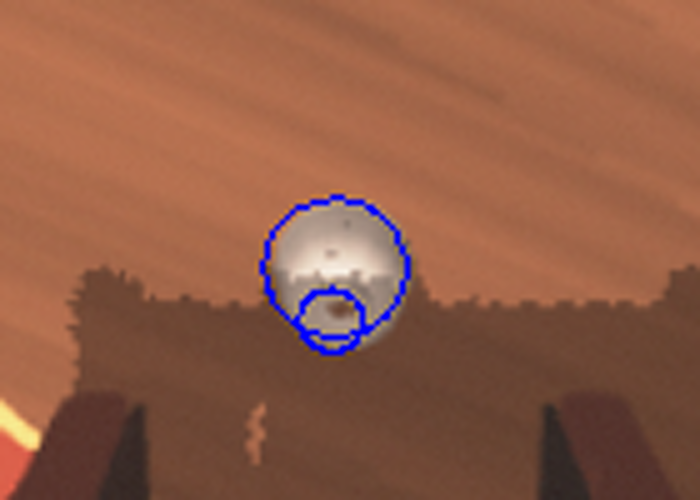

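Request:
jog_arm:
  steps:
    - {"dp": [-0.005,0.006,-0.3],"turn": [-0.0005,-0.004,0],"claw": 0.5}
    - {"dp": [-0.005,0.006,-0.7],"turn": [-0.0005,-0.004,0],"claw": 0.5}
    - {"dp": [-0.005,0.006,-0.7],"turn": [-0.0005,-0.004,0],"claw": 0.5}
    - {"dp": [-0.005,0.006,-0.7],"turn": [-0.0005,-0.004,0],"claw": 0.5}
    - {"dp": [-0.005,0.006,-0.7],"turn": [-0.0005,-0.004,0],"claw": 0.5}

```text
t: 31.43
ee_pos: [522.1, -64.9, 26.0]
orientation: [-1.553, 0.277, -0.279]
ft_force: [-0.8, -0.8, 0.6]
width: 44.0
```

```bash
python3 - <<'E'
from h import *
o,M=st()
o,im=wrist('w34'); overlay(im,'w34o',[(520.3,-65,8,12.5),(520.3,-65,41,5)])
E
```

```text
t 31.43 p [522.1 -64.9  26. ] jaw deg -20.29 down [ 1.7e-03 -2.0e-04 -1.0e+00] F [-0.8 -0.8  0.6] w 44.0 q6 0.21
```

View pics/w34o.png

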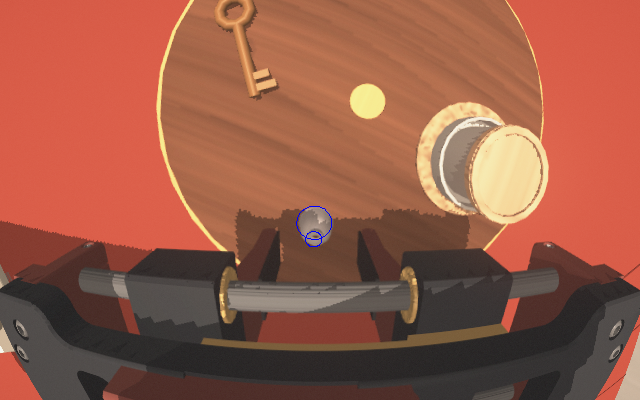

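Request:
jog_arm:
  steps:
    - {"dp": [-0.015,0,0],"turn": [0,0.0005,-0.16],"claw": 0.5}
    - {"dp": [-0.015,0,0],"turn": [0,0.0005,-0.16],"claw": 0.5}
    - {"dp": [-0.015,0,0],"turn": [0,0.0005,-0.16],"claw": 0.5}
    - {"dp": [-0.015,0,0],"turn": [0,0.0005,-0.16],"claw": 0.5}
    - {"dp": [-0.015,0,0],"turn": [0,0.0005,-0.16],"claw": 0.5}
    - {"dp": [-0.015,0,0],"turn": [0,0.0005,-0.16],"claw": 0.5}

```text
t: 31.98
ee_pos: [522.4, -65.1, 27.9]
orientation: [-1.466, 0.663, -0.669]
ft_force: [-0.8, -0.4, 1.0]
width: 44.0
```

```bash
python3 - <<'E'
from h import *
o,M=st()
o,im=wrist('w35'); overlay(im,'w35o',[(520.5,-65,8,12.5),(520.5,-65,41,5)])
g=cv2.imread('pics/w35o.png')[130:330,180:460]; cv2.imwrite('pics/w35z.png',cv2.resize(g,None,fx=2.8,fy=2.8,interpolation=cv2.INTER_CUBIC))
E
```

```text
t 31.98 p [522.4 -65.1  27.9] jaw deg -48.89 down [ 0.0033 -0.0017 -1.    ] F [-0.8 -0.4  1. ] w 44.0 q6 0.71
```

View pics/w35z.png

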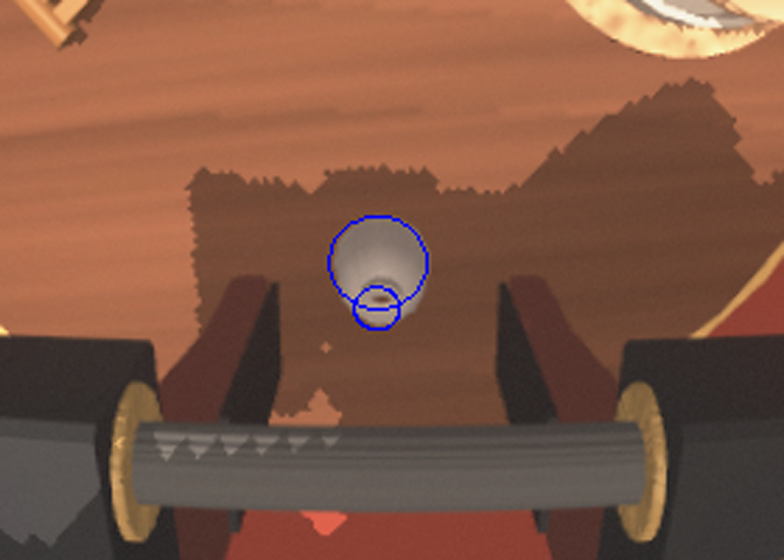

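Request:
jog_arm:
  steps:
    - {"dp": [-0.014,0.002,-0.2],"turn": [0.0005,0.001,0],"claw": 0.5}
    - {"dp": [-0.014,0.002,-0.4],"turn": [0.0005,0.001,0],"claw": 0.5}
    - {"dp": [-0.014,0.002,-0.5],"turn": [0.0005,0.001,0],"claw": 0.5}
    - {"dp": [-0.014,0.002,-0.53],"turn": [0.0005,0.001,0],"claw": 0.5}
    - {"dp": [-0.014,0.002,-0.53],"turn": [0.0005,0.001,0],"claw": 0.5}
    - {"dp": [-0.014,0.002,-0.53],"turn": [0.0005,0.001,0],"claw": 0.5}

```text
t: 32.53
ee_pos: [521.3, -65.0, -14.4]
orientation: [-1.467, 0.665, -0.665]
ft_force: [-0.7, -0.1, 0.0]
width: 44.0
```

```bash
python3 - <<'E'
from h import *
o,M=st()
o,im=wrist('w36')
g=cv2.imread('pics/w36.png')[130:330,180:460]; cv2.imwrite('pics/w36z.png',cv2.resize(g,None,fx=2.8,fy=2.8,interpolation=cv2.INTER_CUBIC))
im=ctrl.get_image('side'); save('s36',im)
im=cv2.imread('pics/s36.png')[140:250,290:410]; cv2.imwrite('pics/s36z.png',cv2.resize(im,None,fx=5,fy=5,interpolation=cv2.INTER_CUBIC))
E
```

```text
t 32.53 p [521.3 -65.  -14.4] jaw deg -48.82 down [-0.e+00 -1.e-04 -1.e+00] F [-0.7 -0.1  0. ] w 44.0 q6 0.71
```

View pics/w36z.png

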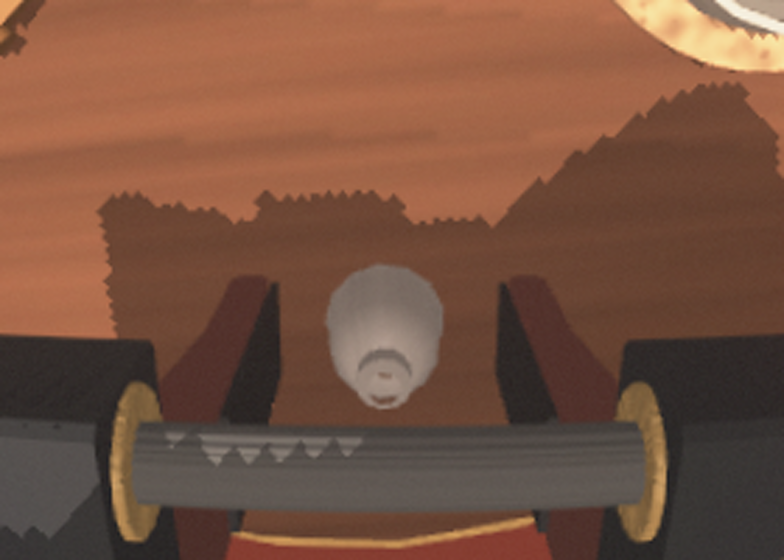

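View pics/s36z.png

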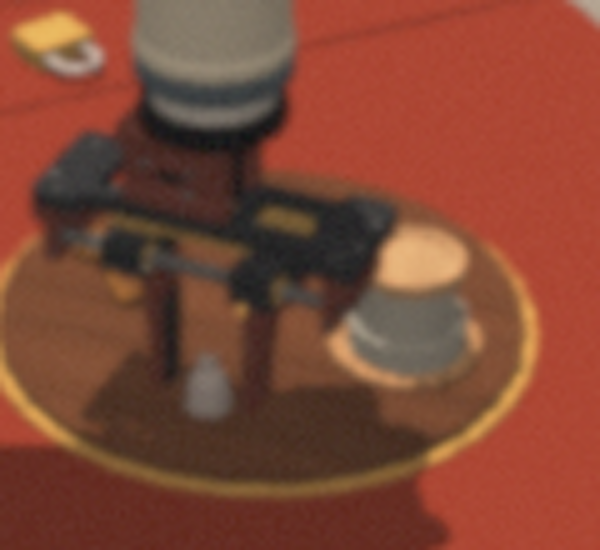

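```bash
python3 - <<'E'
from h import *
o,M=st(); im=ctrl.get_image('side'); f=200/np.tan(np.radians(im['fovy'])/2)
for off in (-20,-24,-28,-32,-36):
  r=[]
  for x in (-28,28):
   for z in (-10,10):
    c=im['camera_from_world']@np.r_[o['ee_pos']+M@[x,off,z],1]; r.append(((c[0]/c[2]*f+im['cx']-290)*5,(c[1]/c[2]*f+im['cy']-140)*5))
  print(off,np.round(r).tolist())
for z in (8,41):
    c=im['camera_from_world']@[521,-65,z,1]; print((c[0]/c[2]*f+im['cx']-290)*5,(c[1]/c[2]*f+im['cy']-140)*5)
E
```

```text
t 32.63 p [521.6 -65.  -14.1] jaw deg -48.84 down [ 7.e-04 -2.e-04 -1.e+00] F [ 0.5  0.3 -0.5] w 43.9 q6 0.71
-20 [[152.0, 394.0], [168.0, 374.0], [247.0, 422.0], [262.0, 401.0]]
-24 [[152.0, 388.0], [168.0, 368.0], [247.0, 416.0], [263.0, 395.0]]
-28 [[152.0, 382.0], [168.0, 362.0], [248.0, 410.0], [263.0, 389.0]]
-32 [[152.0, 377.0], [168.0, 356.0], [248.0, 404.0], [263.0, 383.0]]
-36 [[152.0, 371.0], [168.0, 350.0], [248.0, 398.0], [263.0, 377.0]]
206.0262292259995 394.5796502210442
206.39120471243274 344.96428673020745
```

Request:
jog_arm:
  steps:
    - {"dp": [-0.003,0,-0.02],"turn": [0,0,0],"claw": 0.5}
    - {"dp": [-0.003,0,-0.045],"turn": [0,0,0],"claw": 0.5}
    - {"dp": [-0.003,0,-0.05],"turn": [0,0,0],"claw": 0.5}
    - {"dp": [-0.003,0,-0.05],"turn": [0,0,0],"claw": 0.15}
    - {"dp": [-0.003,0,-0.05],"turn": [0,0,0],"claw": 0.15}
    - {"dp": [-0.003,0,-0.05],"turn": [0,0,0],"claw": 0.15}
    - {"dp": [-0.003,0,-0.05],"turn": [0,0,0],"claw": 0.15}
    - {"dp": [-0.003,0,-0.05],"turn": [0,0,0],"claw": 0.15}
    - {"dp": [-0.003,0,-0.05],"turn": [0,0,0],"claw": 0.15}

```text
t: 33.43
ee_pos: [521.4, -65.0, -18.1]
orientation: [-1.466, 0.665, -0.666]
ft_force: [-0.1, 0.6, 0.4]
width: 21.8
```

Request:
jog_arm:
  steps:
    - {"dp": [0,0,0],"turn": [0,0,0],"claw": 0.15}
    - {"dp": [0,0,0],"turn": [0,0,0],"claw": 0.15}

```text
t: 33.6
ee_pos: [521.3, -65.0, -18.1]
orientation: [-1.466, 0.665, -0.666]
ft_force: [0.1, -0.1, -0.9]
width: 21.7
```

```bash
python3 - <<'E'
from h import *
o,M=st()
o,im=wrist('w37')
g=cv2.imread('pics/w37.png')[130:330,180:460]; cv2.imwrite('pics/w37z.png',cv2.resize(g,None,fx=2.8,fy=2.8,interpolation=cv2.INTER_CUBIC))
E
```

```text
t 33.6 p [521.3 -65.  -18.1] jaw deg -48.85 down [ 7.e-04 -2.e-04 -1.e+00] F [ 0.1 -0.1 -0.9] w 21.7 q6 0.71
```

View pics/w37z.png

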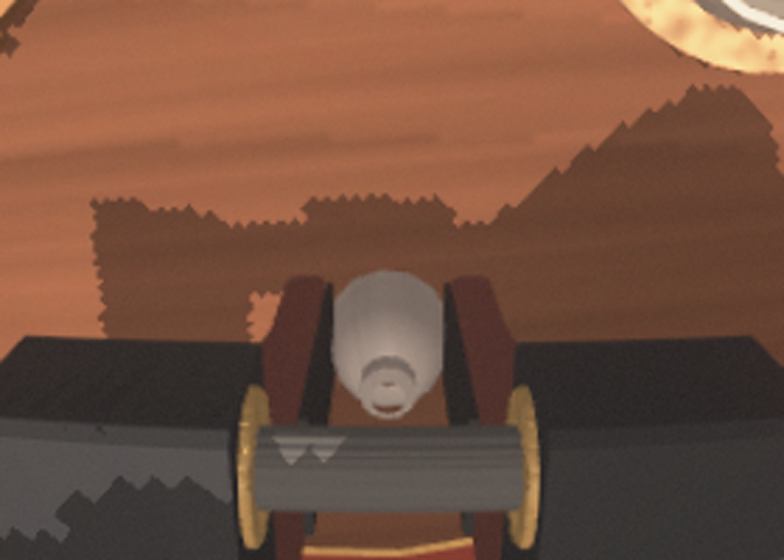

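Request:
jog_arm:
  steps:
    - {"dp": [0,0,0.1],"turn": [0,0,0],"claw": 0.12}
    - {"dp": [0,0,0.3],"turn": [0,0,0],"claw": 0.12}
    - {"dp": [0,0,0.6],"turn": [0,0,0],"claw": 0.12}
    - {"dp": [0,0,0.9],"turn": [0,0,0],"claw": 0.12}
    - {"dp": [0,0,1],"turn": [0,0,0],"claw": 0.12}
    - {"dp": [0,0,1],"turn": [0,0,0],"claw": 0.12}

```text
t: 34.15
ee_pos: [523.1, -65.3, 64.2]
orientation: [-1.465, 0.661, -0.67]
ft_force: [0.5, 0.6, 0.7]
width: 22.0
```

```bash
python3 - <<'E'
from h import *
o,M=st()
o,im=wrist('w38')
g=cv2.imread('pics/w38.png')[130:330,180:460]; cv2.imwrite('pics/w38z.png',cv2.resize(g,None,fx=2.8,fy=2.8,interpolation=cv2.INTER_CUBIC))
im=ctrl.get_image('side'); save('s38',im)
im=cv2.imread('pics/s38.png')[120:250,290:410]; cv2.imwrite('pics/s38z.png',cv2.resize(im,None,fx=4.5,fy=4.5,interpolation=cv2.INTER_CUBIC))
E
```

```text
t 34.15 p [523.1 -65.3  64.2] jaw deg -48.85 down [ 5.4e-03 -9.0e-04 -1.0e+00] F [0.5 0.6 0.7] w 22.0 q6 0.71
```

View pics/w38z.png

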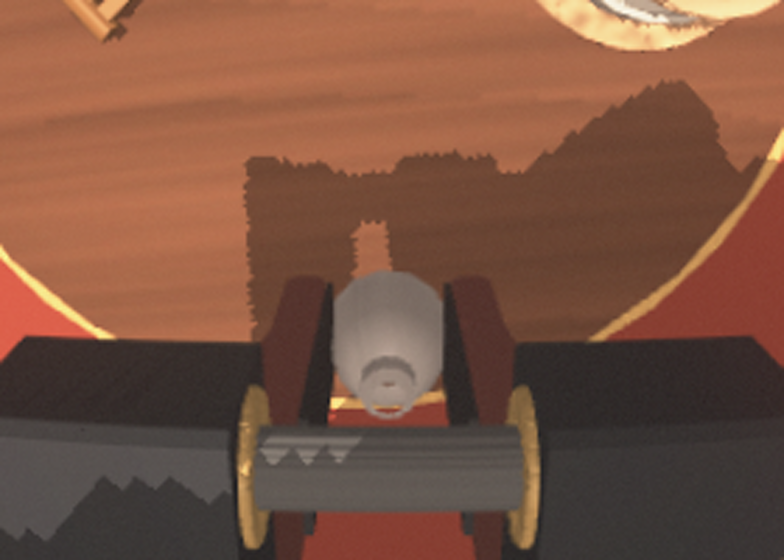

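View pics/s38z.png

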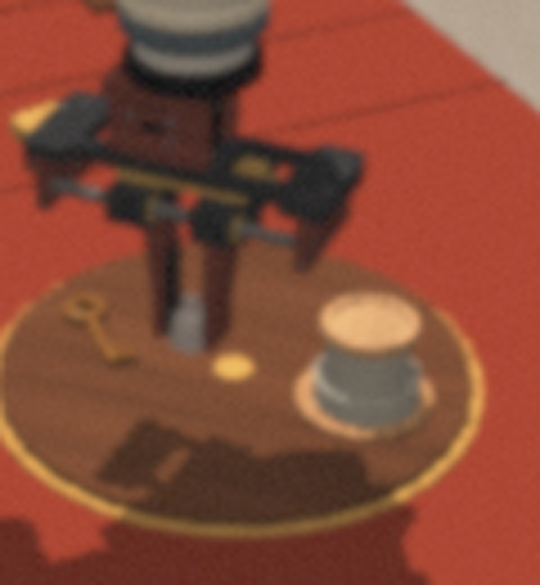

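Request:
jog_arm:
  steps:
    - {"dp": [0.7,0.03,0.1],"turn": [0.0003,0.0017,0],"claw": 0.12}
    - {"dp": [0.7,0.03,0.1],"turn": [0.0003,0.0017,0],"claw": 0.12}
    - {"dp": [0.7,0.03,0.1],"turn": [0.0003,0.0017,0],"claw": 0.12}
    - {"dp": [0.7,0.03,0.1],"turn": [0.0003,0.0017,0],"claw": 0.12}

```text
t: 34.58
ee_pos: [576.3, -62.4, 68.1]
orientation: [-1.468, 0.671, -0.66]
ft_force: [-0.7, 0.3, -1.0]
width: 21.7
```

Request:
jog_arm:
  steps:
    - {"dp": [0.7,0.03,0],"turn": [0,0,0],"claw": 0.12}
    - {"dp": [0.7,0.03,0],"turn": [0,0,0],"claw": 0.12}
    - {"dp": [0.7,0.03,0],"turn": [0,0,0],"claw": 0.12}
    - {"dp": [0.7,0.03,0],"turn": [0,0,0],"claw": 0.12}
    - {"dp": [0.7,0.03,0],"turn": [0,0,0],"claw": 0.12}

```text
t: 35.0
ee_pos: [629.6, -59.9, 66.9]
orientation: [-1.47, 0.674, -0.658]
ft_force: [0.1, -0.5, 0.1]
width: 21.9
```

```bash
python3 - <<'E'
from h import *
o,M=st()
E
```

```text
t 35.0 p [629.6 -59.9  66.9] jaw deg -48.83 down [-0.0106  0.0013 -0.9999] F [ 0.1 -0.5  0.1] w 21.9 q6 0.74
```

Request:
jog_arm:
  steps:
    - {"dp": [0.15,-0.012,0],"turn": [-0.0004,-0.0034,0],"claw": 0.12}
    - {"dp": [0.15,-0.012,-0.05],"turn": [-0.0004,-0.0034,0],"claw": 0.12}
    - {"dp": [0.15,-0.012,-0.15],"turn": [-0.0004,-0.0034,0],"claw": 0.12}
    - {"dp": [0.15,-0.012,-0.15],"turn": [-0.0004,-0.0034,0],"claw": 0.12}
    - {"dp": [0.15,-0.012,-0.15],"turn": [-0.0004,-0.0034,0],"claw": 0.12}

```text
t: 35.42
ee_pos: [640.6, -60.8, 53.9]
orientation: [-1.467, 0.667, -0.664]
ft_force: [0.3, -0.8, -0.5]
width: 22.1
```

```bash
python3 - <<'E'
from h import *
o,M=st()
o,im=wrist('w39'); overlay(im,'w39o',[(641.6,-60.8,68,29),(641.6,-60.8,65,24),(641.6,-60.8,65,12.5)])
im=ctrl.get_image('side'); save('s39',im)
im=cv2.imread('pics/s39.png')[120:250,310:430]; cv2.imwrite('pics/s39z.png',cv2.resize(im,None,fx=4.5,fy=4.5,interpolation=cv2.INTER_CUBIC))
E
```

```text
t 35.42 p [640.6 -60.8  53.9] jaw deg -48.83 down [-1.8e-03  2.0e-04 -1.0e+00] F [ 0.3 -0.8 -0.5] w 22.1 q6 0.74
```

View pics/w39o.png

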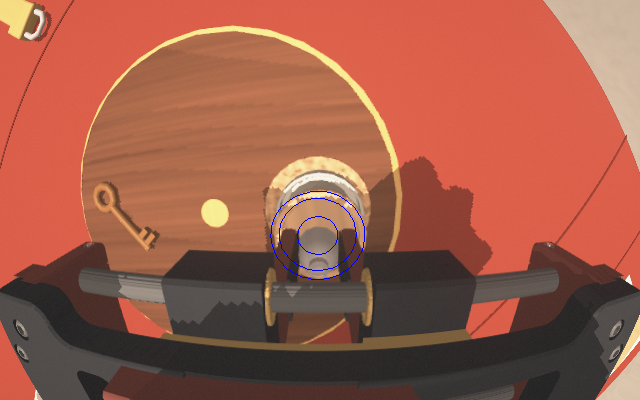

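View pics/s39z.png

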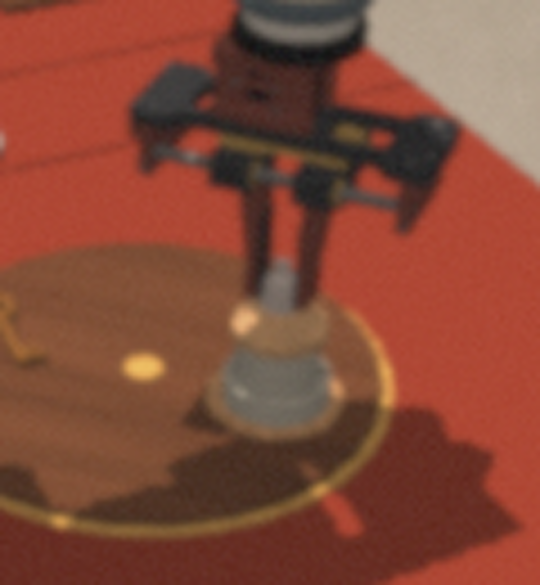

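Request:
jog_arm:
  steps:
    - {"dp": [0.012,0,-0.03],"turn": [0,-0.0006,0],"claw": 0.12}
    - {"dp": [0.012,0,-0.08],"turn": [0,-0.0006,0],"claw": 0.12}
    - {"dp": [0.012,0,-0.12],"turn": [0,-0.0006,0],"claw": 0.12}
    - {"dp": [0.012,0,-0.13],"turn": [0,-0.0006,0],"claw": 0.12}
    - {"dp": [0.012,0,-0.13],"turn": [0,-0.0006,0],"claw": 0.12}

```text
t: 35.93
ee_pos: [641.9, -60.8, 43.7]
orientation: [-1.466, 0.665, -0.666]
ft_force: [-0.4, 0.5, -0.0]
width: 21.7
```

```bash
python3 - <<'E'
from h import *
o,M=st()
E
```

```text
t 35.93 p [641.9 -60.8  43.7] jaw deg -48.83 down [ 7.e-04  2.e-04 -1.e+00] F [-0.4  0.5 -0. ] w 21.7 q6 0.74
```

Down 4.3 mm to 39.4.

Request:
jog_arm:
  steps:
    - {"dp": [-0.003,0,-0.02],"turn": [0,0,0],"claw": 0.12}
    - {"dp": [-0.003,0,-0.04],"turn": [0,0,0],"claw": 0.12}
    - {"dp": [-0.003,0,-0.052],"turn": [0,0,0],"claw": 0.12}
    - {"dp": [-0.003,0,-0.055],"turn": [0,0,0],"claw": 0.12}
    - {"dp": [-0.003,0,-0.055],"turn": [0,0,0],"claw": 0.12}

```text
t: 36.35
ee_pos: [641.6, -60.8, 39.2]
orientation: [-1.466, 0.665, -0.666]
ft_force: [0.0, -0.4, -0.3]
width: 21.7
```

Request:
jog_arm:
  steps:
    - {"dp": [0,0,0],"turn": [0,0,0],"claw": 0.28}
    - {"dp": [0,0,0],"turn": [0,0,0],"claw": 0.32}
    - {"dp": [0,0,0],"turn": [0,0,0],"claw": 0.4}
    - {"dp": [0,0,0],"turn": [0,0,0],"claw": 0.5}
    - {"dp": [0,0,0],"turn": [0,0,0],"claw": 0.5}
    - {"dp": [0,0,0],"turn": [0,0,0],"claw": 0.5}

```text
t: 36.85
ee_pos: [641.6, -60.8, 39.3]
orientation: [-1.466, 0.665, -0.666]
ft_force: [-0.2, -0.1, 0.1]
width: 43.9
```

Request:
jog_arm:
  steps:
    - {"dp": [0,0,0.1],"turn": [0,0,0],"claw": 0.5}
    - {"dp": [0,0,0.3],"turn": [0,0,0],"claw": 0.5}
    - {"dp": [0,0,0.6],"turn": [0,0,0],"claw": 0.5}
    - {"dp": [0,0,1],"turn": [0,0,0],"claw": 0.5}
    - {"dp": [0,0,1],"turn": [0,0,0],"claw": 0.5}
    - {"dp": [0,0,1],"turn": [0,0,0],"claw": 0.5}

```text
t: 37.35
ee_pos: [643.4, -61.0, 122.0]
orientation: [-1.464, 0.661, -0.669]
ft_force: [-0.5, -0.3, 0.1]
width: 43.9
```

Request:
jog_arm:
  steps:
    - {"dp": [-0.9,0,0.3],"turn": [0,0,0],"claw": 0.5}
    - {"dp": [-0.9,0,0.3],"turn": [0,0,0],"claw": 0.5}
    - {"dp": [-0.9,0,0.3],"turn": [0,0,0],"claw": 0.5}
    - {"dp": [-0.9,0,0.3],"turn": [0,0,0],"claw": 0.5}

```text
t: 37.68
ee_pos: [570.0, -61.0, 146.0]
orientation: [-1.465, 0.662, -0.669]
ft_force: [-1.3, 0.8, -0.3]
width: 43.9
```

Request:
jog_arm:
  steps:
    - {"dp": [-0.9,0,0.3],"turn": [0,0,0],"claw": 0.5}
    - {"dp": [-0.9,0,0.3],"turn": [0,0,0],"claw": 0.5}
    - {"dp": [-0.9,0,0.3],"turn": [0,0,0],"claw": 0.5}
    - {"dp": [-0.9,0,0.3],"turn": [0,0,0],"claw": 0.5}
    - {"dp": [-0.9,0,0.3],"turn": [0,0,0],"claw": 0.5}
    - {"dp": [-0.9,0,0.3],"turn": [0,0,0],"claw": 0.5}

```text
t: 38.18
ee_pos: [499.6, -61.1, 169.7]
orientation: [-1.464, 0.662, -0.67]
ft_force: [-0.9, -0.1, -0.4]
width: 43.8
```

```bash
python3 - <<'E'
from h import *
o,M=st()
o,im=wrist('w40')
im=ctrl.get_image('side'); save('s40',im)
a=im['img'][130:240,310:430,::-1]; cv2.imwrite('pics/s40z.png',cv2.resize(a,None,fx=5,fy=5,interpolation=cv2.INTER_CUBIC))
t=ctrl.get_image('top'); save('t40',t)
a=t['img'][110:250,260:420,::-1]; cv2.imwrite('pics/t40z.png',cv2.resize(a,None,fx=4,fy=4,interpolation=cv2.INTER_CUBIC))
E
```

```text
t 38.18 p [499.6 -61.1 169.7] jaw deg -48.84 down [ 5.4e-03 -3.0e-04 -1.0e+00] F [-0.9 -0.1 -0.4] w 43.8 q6 0.71
```

View pics/w40.png

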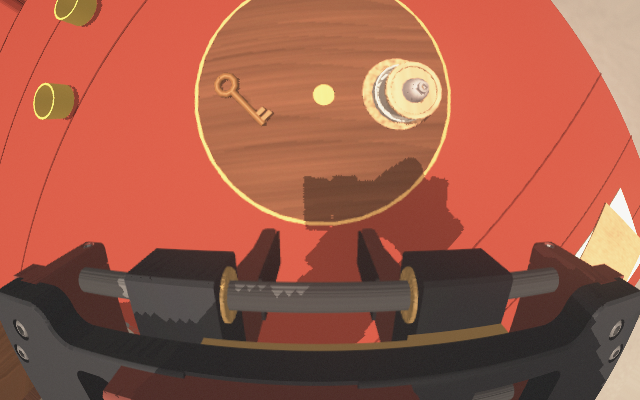

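View pics/s40z.png

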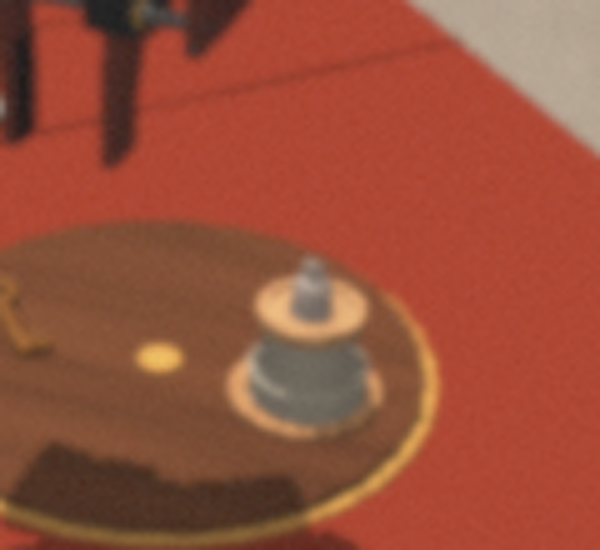

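View pics/t40z.png

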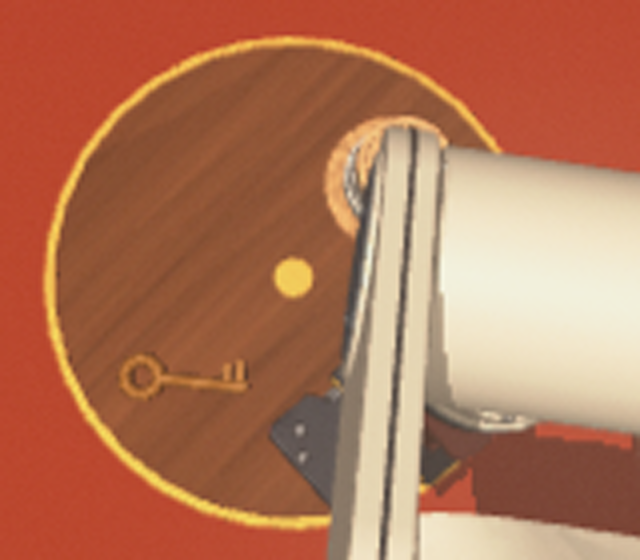

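```bash
python3 - <<'E'
from h import *
im=ctrl.get_image('side'); P=cloud(im); f=200/np.tan(np.radians(im['fovy'])/2)
m=(abs(P[...,0]-641)<60)&(abs(P[...,1]+61)<60)&(P[...,2]<130)
q=P[130:240,310:430][m[130:240,310:430]]
for lo in range(5,110,6): 
    s=q[(q[:,2]>=lo)&(q[:,2]<lo+6)]; print(lo,len(s),s.mean(0).round(0) if len(s) else '')
w=dict(np.load('/tmp/w40.npz')); w={k:(v.item() if v.ndim==0 else v) for k,v in w.items()}
overlay(w,'w41',[(641.6,-60.8,68,29),(641.6,-60.8,65,12.5),(641.6,-60.8,98,5)])
g=cv2.imread('pics/w41.png')[40:150,340:470]; cv2.imwrite('pics/w41z.png',cv2.resize(g,None,fx=5,fy=5,interpolation=cv2.INTER_CUBIC))
E
```

```text
5 420 [628. -74.   7.]
11 51 [633. -82.  14.]
17 51 [636. -83.  20.]
23 87 [634. -79.  26.]
29 34 [631. -79.  32.]
35 32 [631. -78.  38.]
41 37 [631. -80.  44.]
47 26 [632. -79.  49.]
53 19 [632. -84.  57.]
59 150 [638. -70.  62.]
65 45 [639. -71.  67.]
71 20 [639. -70.  74.]
77 20 [639. -68.  80.]
83 8 [639. -66.  85.]
89 8 [639. -66.  91.]
95 2 [641. -67.  95.]
101 0 
107 0
```

View pics/w41z.png

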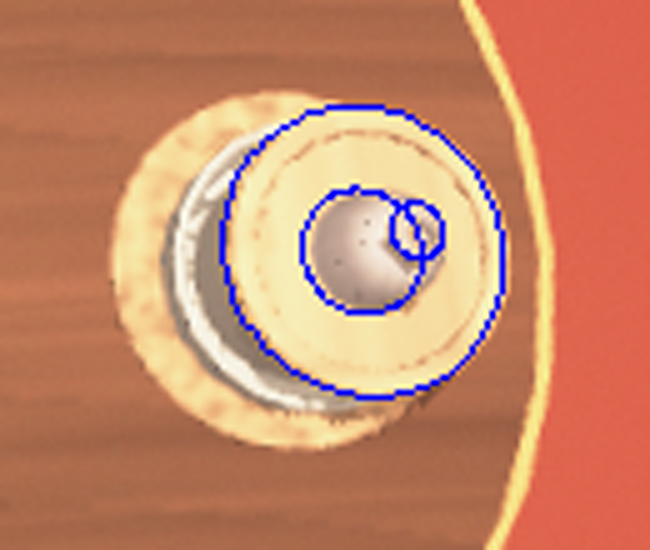

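Heights and centring match a fully seated stack: the lid is level and the bell upright in the middle.

```bash
python3 -c "
from workcell import ctrl
print(ctrl.close_job())"
```

```text
the job is handed in; nothing more can be done
None
```

The key holder is built and handed in at about 38 s. The order was dish on the pad, cup in the dish, fob dropped flat into the cup, lid on the cup, bell in the middle of the lid, each let go before the next was taken.

**Last checks:**
- The wrist and side pictures show the lid level and the bell upright within about 1–2 mm of the lid's centre. The dish was about 1.7 mm off the pad's centre when I measured it, before the cup went in.
- The side camera's depth readings put the lid top at about 67 mm (68 expected) and the bell top at about 95–98 mm (98 expected).
- The arm was clear of everything and the measured forces stayed under about 2 N.
- The key, the padlock and the yellow cups were not touched.

**What disagreed:**
- The real fingertips sit about 30 mm short of the reported TCP. The first close on the dish passed over it without touching. I then measured the offset in the pictures and worked with negative TCP heights at the shelf.
- The finger opening read about 1–2% small on every piece gripped, except that the bell's reading suggested it was held slightly higher than intended.
- In the last pictures the arm hid most of the stack from the top camera, so the final check rests on the wrist and side cameras.

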